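# Lid the stoneware pots from the drying stack

### The job

The washed wooden lids are stacked on the dark drying board. Take the stack apart and put every lid on the open pot of its own shape and size, lying flat and squarely over the mouth, and leave the pots standing where they are.

Things in the scene. Friction and masses are not known exactly. Their poses are not given: they have to be found in the camera images.
- lid_long: Flat pale wooden lid with a thin dark seal line round its edge, rectangular, the longest of the four: 130 x 64 mm, 16 mm thick, solid and flat underneath, under 0.15 kg; at the start bottom of the stack, on the board. Origin at the centre of its underside; x along its length, y across its width, z up. Gripped across its edges from above.
- pot_long: Open, empty dark grey-brown stoneware pot, rectangular, the longest of the four: outside 122 x 56 mm, mouth 112 x 46 mm, 45 mm high, 5 mm walls with a flat rim; stands loose on the worktop, under 0.7 kg. Its lid overlaps the outside by 4 mm all round. Origin at the centre of its underside; x along its length, y across its width, z up.
- lid_oblong: Flat pale wooden lid with a thin dark seal line round its edge, rectangular, the shorter of the two oblong ones: 96 x 64 mm, 16 mm thick, solid and flat underneath, under 0.15 kg; at the start second from the bottom. Origin at the centre of its underside; x along its length, y across its width, z up. Gripped across its edges from above.
- pot_oblong: Open, empty dark grey-brown stoneware pot, rectangular, the shorter of the two oblong ones: outside 88 x 56 mm, mouth 78 x 46 mm, 52 mm high, 5 mm walls with a flat rim; stands loose on the worktop, under 0.7 kg. Its lid overlaps the outside by 4 mm all round. Origin at the centre of its underside; x along its length, y across its width, z up.
- lid_square: Flat pale wooden lid with a thin dark seal line round its edge, square: 64 x 64 mm, 16 mm thick, solid and flat underneath, under 0.15 kg; at the start third from the bottom. Origin at the centre of its underside; x and y along its sides, z up. Gripped across its edges from above.
- pot_square: Open, empty dark grey-brown stoneware pot, square: outside 56 x 56 mm, mouth 46 x 46 mm, 60 mm high, 5 mm walls with a flat rim; stands loose on the worktop, under 0.7 kg. Its lid overlaps the outside by 4 mm all round. Origin at the centre of its underside; x and y along its sides, z up.
- lid_round: Flat pale wooden lid with a thin dark seal line round its edge, round: diameter 54 mm, 16 mm thick, solid and flat underneath, under 0.15 kg; at the start top of the stack. Origin at the centre of its underside; x and y mean nothing on a round part, z up. Gripped across its edges from above.
- pot_round: Open, empty dark grey-brown stoneware pot, round: outside diameter 46 mm, mouth diameter 36 mm, 62 mm high, 5 mm walls with a flat rim; stands loose on the worktop, under 0.7 kg. Its lid overlaps the outside by 4 mm all round. Origin at the centre of its underside; x and y mean nothing on a round part, z up.
- board: Dark wooden drying board, 144 x 78 mm, 20 mm thick, fixed, on which the lids are stacked at the start, the stack roughly (not exactly) centred and each lid a little twisted. Origin at the centre of its underside; x along its length, z up. Low loose kitchen things up to 60 mm high stand between the pots.
Things that resemble listed ones, but are neither listed nor needed, are in the scene too. Leave any green or red look-alike of the lid_long alone. What is shaped like the lid_round but green is not meant.

How it is judged:
At the end, for the whole second after the job is handed in: Each lid lies flat (0.08 rad) on its own pot's rim (height within 4 mm), centred within 10 mm and, but for the round one, square to the pot within 0.15 rad (the square one any of four ways), released and at rest; every pot upright (0.08 rad), within 30 mm of its start (horizontal distance between lid_long and pot_long below 0.01 m and z of lid_long in the frame of pot_long between 0.041 and 0.049 m and angle between each of lid_long, pot_long, lid_oblong, pot_oblong, lid_square, pot_square, lid_round, pot_round's own z axis and vertical below 0.08 rad and linear speed of each of lid_long, lid_oblong, lid_square, lid_round below 0.02 m/s and distance of each of pot_long, pot_oblong, pot_square, pot_round from where it was at the start of the episode below 0.03 m and angle between the x axis of lid_long and the x axis of pot_long, either way round below 0.15 rad and horizontal distance between lid_oblong and pot_oblong below 0.01 m and z of lid_oblong in the frame of pot_oblong between 0.048 and 0.056 m and angle between the x axis of lid_oblong and the x axis of pot_oblong, either way round below 0.15 rad and horizontal distance between lid_square and pot_square below 0.01 m and z of lid_square in the frame of pot_square between 0.056 and 0.064 m and (angle between the x axis of lid_square and the x axis of pot_square, either way round below 0.15 rad or angle between the x axis of lid_square and the y axis of pot_square, either way round below 0.15 rad) and horizontal distance between lid_round and pot_round below 0.01 m and z of lid_round in the frame of pot_round between 0.058 and 0.066 m); the robot touches nothing.
It fails at once if the long pot is tipped or pushed well out of its place (over 0.25 rad or 40 mm) (angle between pot_long's own z axis and vertical above 0.25 rad or distance of pot_long from where it was at the start of the episode above 0.04 m).
It fails at once if the oblong pot is tipped or pushed well out of its place (over 0.25 rad or 40 mm) (angle between pot_oblong's own z axis and vertical above 0.25 rad or distance of pot_oblong from where it was at the start of the episode above 0.04 m).
It fails at once if the square pot is tipped or pushed well out of its place (over 0.25 rad or 40 mm) (angle between pot_square's own z axis and vertical above 0.25 rad or distance of pot_square from where it was at the start of the episode above 0.04 m).
It fails at once if the round pot is tipped or pushed well out of its place (over 0.25 rad or 40 mm) (angle between pot_round's own z axis and vertical above 0.25 rad or distance of pot_round from where it was at the start of the episode above 0.04 m).
It also fails if it takes over 109 s, if anything falls off the work surface, if the arm or the gripper's body presses on something with over 40 N, if the wrist force passes 120 N, or if a joint passes its speed limit or range.

### The arm

A 6-joint arm with a two-finger parallel gripper is mounted at the origin on the work surface. World frame = base frame: x ahead of the robot, y to its left, z up, the work surface at z = 0. Lengths are in m, angles in rad, forces in N, time in s.
With the tool pointing down it reaches from about 0.25 to 0.8 m from the base axis. Payload 3.9 kg.
Tool frame: the origin (TCP) lies at the very end of the fingers, on their centre line; the grasp point (between the pads) lies 19 mm behind it (manip.grip_point_offset is the z of the grasp point in the tool frame, in m); z points along the fingers, y is the direction in which the jaws open and shut (so a half turn about z gives the same grasp; the last joint's range is limited). The gripper opens to 85 mm and grips with 20 to 120 N. Pads are 22 mm wide; open, the fingers measure 114 mm over their backs; the gripper's body (76 mm by 85 mm) begins 54 mm behind the grasp point. The pads swing forward as they close: fully open they stand 13 mm farther back than shut.
Start: joints at [-1.162, 0.26, -0.138, 1.173, 0, 1.571], TCP at [0.209, -0.482, 0.198] pointing down, gripper open.
Joint ranges: [-2.78, 2.78], [-0.83, 1.72], [-1.28, 1.37], [-1.9, 2.12], [-1.57, 1.48], [-3.14, 3.14]. Speed limits (rad/s): [2.57, 2.57, 3.14, 3.14, 3.14, 3.14].

### API

Orientations are given as a unit quaternion [w, x, y, z].
In Python, from cell import manip, optics, spotter gives the robot as it stands.
- The arm moves only by the tool apply_moves, never from a script. Its argument "steps" is a list of rows, each a list of 3 entries, a list of its own where there are three numbers: the turn, a rotation vector about the tool's x, y, z in rad, then the shift along the tool's x, y, z in mm, then the gripper's target within -1 to 1 (fully open at 1, half-way at 0, shut at -1). In form: [[[rx, ry, rz], [dx, dy, dz], fingers], ...]. A call has exactly 5 rows; each row is the pose to reach, as a shift and turn from the pose commanded when the call began, along the tool's axes at that moment; what a row does not reach only later rows make up. A row lasts 1/8 s, in which the tool goes at most 62.5 mm and 10.7 degrees, less where a joint would pass 70% of its speed; a pose out of reach is approached as far as the arm can. A call with a gripper value outside its range is refused whole. The fingers move at their own pace and stop on an object; "newtons" is the grip in N (left out, the last holds). Time passes only in rows, so rows that repeat a pose let the fingers close, or fill a call up. It gives the time, the measured TCP pose, the force and the opening at its end, in the units of the state.
- manip.get_obs(): the state, without advancing time (a new reading comes with each control period).
- optics.grab_frame(name): name is "side" or "top"; returns the picture (420x560x3 uint8, blue, green, red); there is no depth.
- optics.camera_params(name): a dict with "fovy" (degrees; the focal length in pixels is half the picture's height over the tangent of half this angle, whatever the lens; pixels are square), "cx", "cy" (the principal point, pixels), "dist" ([k1, k2, p1, p2, k3] as OpenCV has them; the pictures are not rectified), "cam_to_world" (4x4, takes a point from camera to world coordinates). Camera axes: x right, y down, z forward; pixel columns grow to the right and rows downward; lengths in m; the calibration is good to about 2 mm. A picture is of the moment at which its call begins. camera_params takes no time and is no camera call.
- manip.hand_in(): hands the job in, once; it reports no verdict.
Trained networks look in the newest picture that a camera, given by its name, has taken for a name from the list of things; names that differ only in an ending like _2 or _b are one class to them, and where a whole thing is asked for, a point or a joint stands for the part that bears it (a point fixed in the world has none). Each returns a list of dicts, best first, with "p" (0 to 1); they miss things now and then, are a little off and sometimes report something else, mostly with a low value. They report only what shows in the picture. A call takes as long as a camera call. They do not tell look-alikes from the thing itself.
- spotter.find_in(camera, thing): "pixel" ([column, row] in pixels, amid what is visible of it).
- spotter.regions_of(camera, thing): "mask" (420x560 bool, what is visible of it) and "pixel" ([column, row] in pixels, amid what is visible of it).
The state is a dict: "t": time; "joints": joint angles; "qd": joint speeds; "joint_efforts": joint torques, N m; "position": TCP position; "ee_rot": TCP orientation; "ft_force": force on the tool from outside, world axes, zero at the start; "ft_torque": the same for the moment, N m; "gripper_width": finger opening in m.
Only numpy, scipy, OpenCV 4.12 (cv2) and the standard library are available. Lean on these libraries where they do the work, as an engineer would, in place of code of your own. Each camera call takes 0.05 s, during which the arm holds its last target.

## Working session

There is one attempt and no reset: what is moved stays moved. The work goes in short steps, Python scripts to look and compute and a tool call to move; the robot and the scene stay as the last step left them, time stands still between calls to the robot, and variables do not carry over. Pictures are saved under pics/ and viewed, and the job is handed in when it is done.

Besides the shell and the picture viewer there is one more tool, called after "Request:" as name([rows], argument=value, ...), one row to a line, values as JSON. apply_moves: Moves the arm, as the interface text tells. Its arguments: {"type":"object","properties":{"steps":{"type":"array","items":{"type":"array"}},"newtons":{"type":"number"}},"required":["steps"]}

```bash
ls; mkdir -p pics
python3 - <<'E'
from cell import manip, optics, spotter
import cv2
print(manip.get_obs(), manip.grip_point_offset)
for c in("top","side"):
    im=optics.grab_frame(c); cv2.imwrite(f"pics/{c}0.png",im); print(optics.camera_params(c))
E
```

```text
pics
{'t': 0.0, 'joints': array([-1.16200286e+00,  2.60647005e-01, -1.39377246e-01,  1.17270961e+00,
        1.81348464e-05,  1.57077808e+00]), 'qd': array([-0.0006385 ,  0.00023367, -0.00020882,  0.00077246, -0.00080993,
       -0.00045822]), 'joint_efforts': array([ 3.45059352e-04, -4.05680394e+01,  2.53922760e+01,  1.86339050e-02,
        1.15610742e-04, -4.83157748e-06]), 'position': array([ 0.20839487, -0.48104589,  0.19698129]), 'ee_rot': array([-9.50442819e-04,  9.79181303e-01,  2.02985313e-01, -1.87749555e-04]), 'ft_force': array([0.14904829, 0.14207016, 0.18793296]), 'ft_torque': array([0.03150739, 0.01791785, 0.0228245 ]), 'gripper_width': 0.08557596315168413} -0.0187
{'fovy': 47.152301247397986, 'cx': 281.57360622564505, 'cy': 206.46151703672263, 'dist': array([0.05434745, 0.        , 0.        , 0.        , 0.        ]), 'cam_to_world': array([[ 0.01083306, -0.99644419,  0.08355611,  0.44284228],
       [-0.99973904, -0.01247368, -0.01913804,  0.04088611],
       [ 0.02011224, -0.08332698, -0.99631928,  0.97731505],
       [ 0.        ,  0.        ,  0.        ,  1.        ]])}
{'fovy': 51.31759575506596, 'cx': 285.44224635541343, 'cy': 216.34279821812657, 'dist': array([-0.13250818,  0.        ,  0.        ,  0.        ,  0.        ]), 'cam_to_world': array([[ 0.99934447, -0.02298882,  0.02796681,  0.46822879],
       [-0.03592292, -0.72552352,  0.68725916, -0.59832367],
       [ 0.0044913 , -0.6878133 , -0.72587375,  0.77259598],
       [ 0.        ,  0.        ,  0.        ,  1.        ]])}
```

View pics/top0.png

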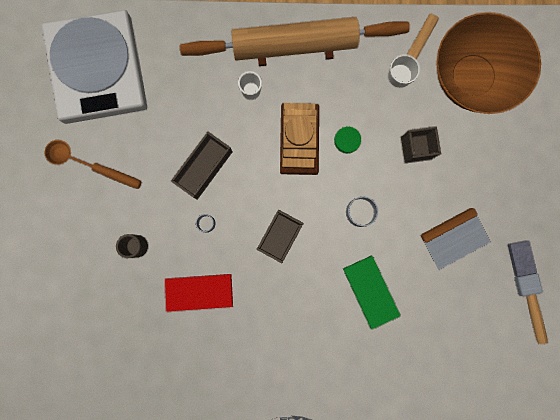

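View pics/side0.png

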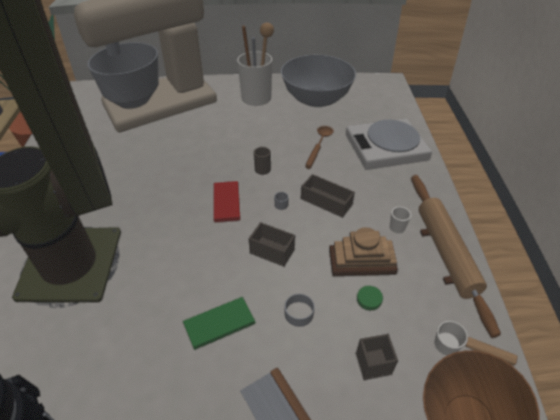

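```bash
cat > h.py <<'E'
from cell import manip, optics, spotter
import cv2, numpy as np
from scipy.optimize import minimize
from scipy.spatial.transform import Rotation as R
DIM={'pot_long':(.122,.056,.045),'pot_oblong':(.088,.056,.052),'pot_square':(.056,.056,.060),'pot_round':(.046,0,.062),
'lid_long':(.130,.064,.016),'lid_oblong':(.096,.064,.016),'lid_square':(.064,.064,.016),'lid_round':(.054,0,.016)}
P={c:optics.camera_params(c) for c in('top','side')}
def K(c):
    p=P[c]; f=210/np.tan(np.radians(p['fovy'])/2)
    return np.array([[f,0,p['cx']],[0,f,p['cy']],[0,0,1.]])
def proj(c,X):
    T=np.linalg.inv(P[c]['cam_to_world'])
    return cv2.projectPoints(np.asarray(X,float).reshape(-1,3),cv2.Rodrigues(T[:3,:3])[0],T[:3,3],K(c),P[c]['dist'])[0].reshape(-1,2)
def ray(c,px,z):
    u=cv2.undistortPoints(np.array([[px]],float),K(c),P[c]['dist']).ravel()
    M=P[c]['cam_to_world']; d=M[:3,:3]@[u[0],u[1],1]; o=M[:3,3]
    return o+d*(z-o[2])/d[2]
def pts(n,x,y,yaw,z0):
    L,W,H=DIM[n]
    if W==0:
        a=np.linspace(0,2*np.pi,33)[:-1]; q=np.c_[np.cos(a),np.sin(a)]*L/2
    else: q=np.array([[1,1],[-1,1],[-1,-1],[1,-1]])*[L/2,W/2]
    c,s=np.cos(yaw),np.sin(yaw); q=q@np.array([[c,s],[-s,c]])+[x,y]
    return np.r_[np.c_[q,np.full(len(q),z0)],np.c_[q,np.full(len(q),z0+H)]]
def sil(c,X,S=4):
    h=cv2.convexHull((proj(c,X)).astype(np.float32)).reshape(-1,2)
    m=np.zeros((420,560),np.uint8); h=np.round((h)*16).astype(np.int32)
    cv2.fillConvexPoly(m,h,255,cv2.LINE_AA,4); return m/255.
def fit(n,masks,x0,z0):
    def cost(p):
        s=0
        for c,m in masks.items():
            r=sil(c,pts(n,p[0]/100,p[1]/100,p[2]*.5 if DIM[n][1] else 0,z0)); 
            s+=1-np.minimum(r,m).sum()/np.maximum(r,m).sum()
        return s/len(masks)
    best=None
    for y in (np.arange(0,np.pi,np.pi/8) if DIM[n][1] else [0]):
        p0=[x0[0]*100,x0[1]*100,y/.5]
        r=minimize(cost,p0,method='Nelder-Mead',options=dict(initial_simplex=np.array([p0,np.add(p0,[1,0,0]),np.add(p0,[0,1,0]),np.add(p0,[0,0,.4])]),xatol=1e-3,fatol=1e-5,maxiter=200))
        if best is None or r.fun<best.fun: best=r
    return best.x[0]/100,best.x[1]/100,(best.x[2]*.5+np.pi/2)%np.pi-np.pi/2,best.fun
def seen(c,n,want=None):
    rs=spotter.regions_of(c,n); return [(round(r['p'],2),np.round(r['pixel']).astype(int).tolist(),int(r['mask'].sum()),r['mask']) for r in rs]
def rel(target,yaw):
    "shift mm & turn from present commanded pose (measured) to target tcp, tool down, tool x at yaw"
    o=manip.get_obs(); q=o['ee_rot']; A=R.from_quat([q[1],q[2],q[3],q[0]])
    B=R.from_euler('z',yaw)*R.from_euler('x',np.pi)
    return (A.inv()*B).as_rotvec(), A.inv().apply(np.array(target)-o['position'])*1000
E
cat > s1.py <<'E'
from h import *
out={}
ims={c:optics.grab_frame(c) for c in P}
for n in DIM:
    for c in P:
        for r in seen(c,n):
            print(n,c,r[:3]); out.setdefault(n,{}).setdefault(c,[]).append(r)
import pickle; pickle.dump((ims,out),open('s1.pkl','wb'))
E
python3 s1.py
```

```text
pot_long top (0.6, [206, 163], 2072)
pot_long side (0.65, [328, 194], 1494)
pot_oblong top (0.67, [281, 235], 1360)
pot_oblong top (0.25, [420, 144], 1183)
pot_oblong side (0.86, [268, 242], 1428)
pot_square top (0.88, [420, 143], 1218)
pot_square side (0.61, [377, 356], 1470)
pot_square side (0.45, [366, 255], 406)
pot_round top (0.79, [130, 247], 634)
pot_round top (0.2, [301, 151], 446)
pot_round side (0.8, [260, 160], 503)
lid_long top (0.82, [194, 291], 2183)
lid_long top (0.72, [297, 162], 559)
lid_long side (0.96, [228, 202], 1073)
lid_long side (0.9, [352, 266], 583)
lid_long side (0.58, [219, 324], 2127)
lid_oblong top (0.88, [300, 151], 563)
lid_oblong top (0.4, [278, 238], 1308)
lid_oblong side (0.86, [360, 255], 677)
lid_square top (0.75, [297, 145], 476)
lid_square side (0.8, [364, 254], 299)
lid_round top (0.8, [346, 140], 574)
lid_round top (0.78, [299, 132], 656)
lid_round side (0.9, [369, 299], 557)
lid_round side (0.74, [367, 239], 503)
lid_round side (0.53, [269, 245], 1409)
```

```bash
cat > s2.py <<'E'
from h import *
import pickle
ims,out=pickle.load(open('s1.pkl','rb'))
sel={'pot_long':([206,163],[328,194]),'pot_oblong':([281,235],[268,242]),'pot_square':([420,143],[377,356]),'pot_round':([130,247],[260,160]),'lid_round':([299,132],[367,239])}
V={c:ims[c].copy() for c in P}
for n,(a,b) in sel.items():
    z0=0 if 'pot' in n else .068
    M={'top':[r[3] for r in out[n]['top'] if r[1]==a][0].astype(float),'side':[r[3] for r in out[n]['side'] if r[1]==b][0].astype(float)}
    x0=ray('top',a,z0+DIM[n][2]/2)
    for k in (['top'],['side'],['top','side']):
        f=fit(n,{c:M[c] for c in k},x0,z0); print(n,k,np.round(f,4))
    for c in P:
        for X in (pts(n,*f[:3],z0),):
            h=len(X)//2
            for Y in (X[:h],X[h:]): cv2.polylines(V[c],[np.round(proj(c,Y)).astype(int)],True,(0,255,255),1)
cv2.imwrite('pics/fit_top.png',cv2.resize(V['top'][80:280,100:460],None,fx=2.2,fy=2.2))
cv2.imwrite('pics/fit_side.png',cv2.resize(V['side'][130:400,180:430],None,fx=2.2,fy=2.2))
E
python3 s2.py
```

```text
pot_long ['top'] [ 0.6028  0.1814 -0.621   0.0513]
pot_long ['side'] [ 0.6034  0.1809 -0.6122  0.0551]
pot_long ['top', 'side'] [ 0.6032  0.1811 -0.6255  0.0542]
pot_oblong ['top'] [ 0.4641  0.0262 -0.5072  0.0603]
pot_oblong ['side'] [ 0.4638  0.0252 -0.4617  0.0893]
pot_oblong ['top', 'side'] [ 0.4639  0.026  -0.5019  0.0759]
pot_square ['top'] [ 0.6488 -0.2519 -1.3944  0.0644]
pot_square ['side'] [ 0.6479 -0.2531 -1.4993  0.0995]
pot_square ['top', 'side'] [ 0.649  -0.2524  0.1388  0.0861]
pot_round ['top'] [0.4422 0.3118 0.1935 0.1368]
pot_round ['side'] [0.4427 0.3116 0.0919 0.0619]
pot_round ['top', 'side'] [0.443  0.3116 0.0625 0.1002]
lid_round ['top'] [ 0.6621 -0.0079  0.0833  0.1123]
lid_round ['side'] [ 0.6619 -0.0071  0.0967  0.1166]
lid_round ['top', 'side'] [ 0.6615 -0.0073  0.0818  0.1142]
```

View pics/fit_top.png

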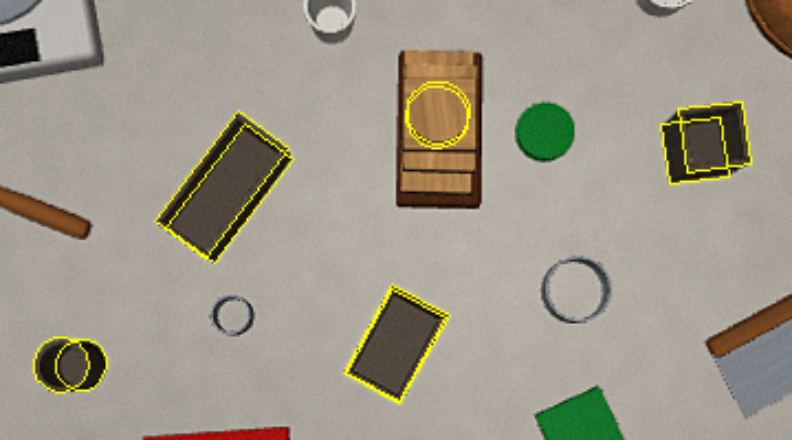

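View pics/fit_side.png

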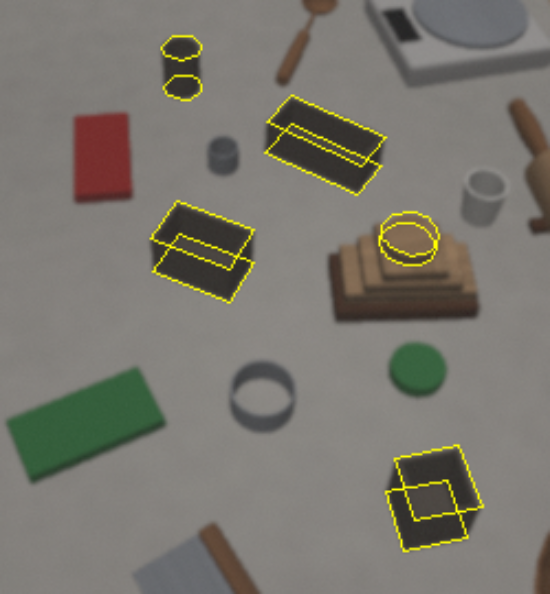

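Run:
```python
from h import *
print(rel([.6615,-.0073,.16],.409), manip.get_obs()['t'])
```

```text
(array([ 7.33547119e-05, -2.54292916e-05, -1.82614242e-04]), array([ 604.08767425, -255.34955996,   37.8358453 ])) 1.0
```

Request:
apply_moves([
  [[0, 0, 0], [604, -255, 38], 1],
  [[0, 0, 0], [604, -255, 38], 1],
  [[0, 0, 0], [604, -255, 38], 1],
  [[0, 0, 0], [604, -255, 38], 1],
  [[0, 0, 0], [604, -255, 38], 1],
], newtons=40)

```text
t: 1.62
position: [0.4255, -0.2547, 0.1799]
ee_rot: [0.0, 0.979, 0.203, 0.0]
ft_force: [0.6, -0.8, -0.0]
gripper_width: 0.0854
```

```bash
cat > r.py <<'E'
from h import *
import sys
a=list(map(float,sys.argv[1:]))
o=manip.get_obs(); t,s=rel(a[:3],a[3])
print('turn',np.round(t,4),'shift',np.round(s,1),'pos',np.round(o['position'],4),'j',np.round(o['joints'],2),'F',np.round(o['ft_force'],1),'w',round(o['gripper_width'],4),'t',round(o['t'],2))
E
python3 r.py .6615 -.0073 .16 0
```

```text
turn [ 0.0008 -0.0007  0.4086] shift [ 314.8 -133.3   19.9] pos [ 0.4255 -0.2547  0.1799] j [-0.54  0.22 -0.24  1.11 -0.    2.19] F [ 0.6 -0.8 -0. ] w 0.0854 t 1.62
```

Request:
apply_moves([
  [[0, 0, -0.19], [63, -27, 4], 1],
  [[0, 0, -0.38], [126, -54, 8], 1],
  [[0, 0, -0.56], [189, -80, 12], 1],
  [[0, 0, -0.75], [252, -107, 16], 1],
  [[0, 0, -0.93], [315, -133, 20], 1],
])

```text
t: 2.25
position: [0.6409, -0.0288, 0.1614]
ee_rot: [0.0, 0.782, 0.623, 0.0]
ft_force: [1.4, -1.1, -0.5]
gripper_width: 0.0855
```

```bash
python3 r.py .6615 -.0073 .12 1.571
```

```text
turn [ 0.0005  0.0003 -0.226 ] shift [25.6 15.2 41.4] pos [ 0.6409 -0.0288  0.1614] j [-0.04  0.48  0.1   1.19 -0.    1.75] F [ 1.4 -1.1 -0.5] w 0.0855 t 2.25
```

Request:
apply_moves([
  [[0, 0, -0.12], [0, 0, 20], 1],
  [[0, 0, -0.2], [0, 0, 30], 1],
  [[0, 0, -0.2], [0, 0, 30], 1],
  [[0, 0, -0.2], [0, 0, 30], 1],
  [[0, 0, -0.2], [0, 0, 30], 1],
])

```text
t: 2.88
position: [0.64, -0.0307, 0.1324]
ee_rot: [0.001, 0.719, 0.695, 0.001]
ft_force: [0.1, 0.5, 0.4]
gripper_width: 0.0854
```

```bash
python3 r.py .6615 -.0073 .070 1.571
```

```text
turn [ 0.0015  0.     -0.0332] shift [24.1 20.6 62.4] pos [ 0.64   -0.0307  0.1324] j [-0.05  0.49  0.04  1.12  0.    1.56] F [0.1 0.5 0.4] w 0.0854 t 2.88
```

Request:
apply_moves([
  [[0, 0, -0.03], [24, 20.5, 20], 1],
  [[0, 0, -0.03], [24, 20.5, 40], 1],
  [[0, 0, -0.03], [24, 20.5, 54], 1],
  [[0, 0, -0.03], [24, 20.5, 54], 1],
  [[0, 0, -0.03], [24, 20.5, 54], 1],
])

```text
t: 3.5
position: [0.6612, -0.0074, 0.0784]
ee_rot: [0.0, 0.708, 0.706, 0.0]
ft_force: [0.2, 0.3, 0.5]
gripper_width: 0.0852
```

```bash
python3 r.py .6615 -.0073 .070 1.571
python3 - <<'E'
from h import *
for c in P: 
    im=optics.grab_frame(c); 
    u,v=proj(c,[.66,-.007,.08])[0].astype(int); cv2.imwrite(f'pics/a_{c}.png',cv2.resize(im[max(0,v-70):v+70,u-80:u+80],None,fx=4,fy=4))
E
```

```text
turn [ 0.0012  0.     -0.0028] shift [0.1 0.3 8.4] pos [ 0.6612 -0.0074  0.0784] j [-0.01  0.55  0.01  1.03 -0.    1.56] F [0.2 0.3 0.5] w 0.0852 t 3.5
```

View pics/a_side.png

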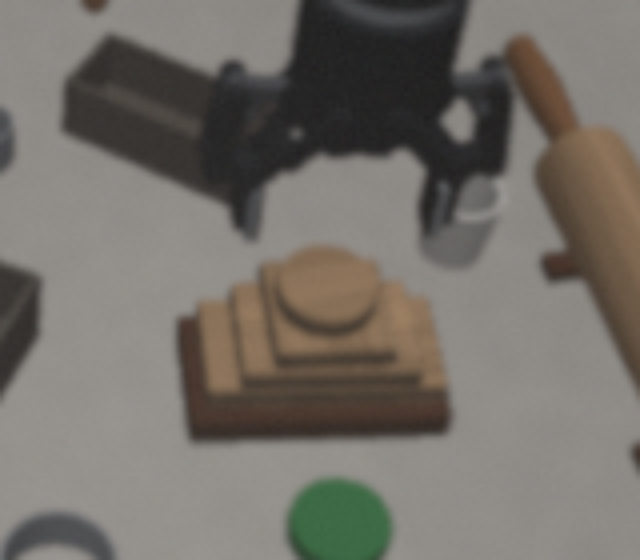

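View pics/a_top.png

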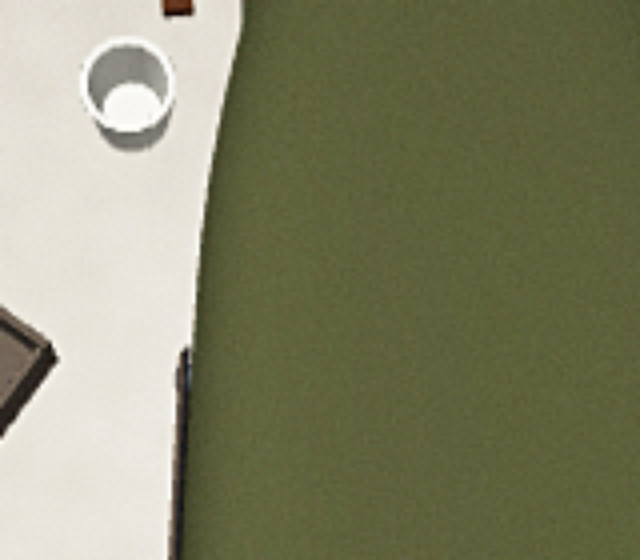

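Run:
```python
from h import *
u,v=proj('side',[.66,-.007,.08])[0].astype(int)
for z in(.0784,.0914,.1):
  for x in(.6612-.0426,.6612+.0426):
    for y in (-.0074-.011,-.0074+.011): print(z,round(x,3),round(y,3),((proj('side',[x,y,z])[0]-[u-80,v-70])*4).round())
```

```text
0.0784 0.619 -0.018 [245. 304.]
0.0784 0.619 0.004 [239. 272.]
0.0784 0.704 -0.018 [405. 299.]
0.0784 0.704 0.004 [398. 268.]
0.0914 0.619 -0.018 [247. 288.]
0.0914 0.619 0.004 [242. 256.]
0.0914 0.704 -0.018 [410. 283.]
0.0914 0.704 0.004 [402. 251.]
0.1 0.619 -0.018 [249. 277.]
0.1 0.619 0.004 [244. 245.]
0.1 0.704 -0.018 [413. 272.]
0.1 0.704 0.004 [405. 241.]
```

Run:
```python
from h import *
im=optics.grab_frame('side')
u,v=proj('side',[.66,-.007,.08])[0].astype(int); 
c=cv2.resize(im[v-60:v+20,u-50:u+50],None,fx=7,fy=7,interpolation=cv2.INTER_CUBIC)
c=cv2.convertScaleAbs(c,alpha=1.8,beta=20)
for X in ([.6186,-.018,.0914],[.6186,.004,.0914],[.704,-.018,.0914],[.704,.004,.0914],[.6612,-.0074,.0784]):
    p=(proj('side',X)[0]-[u-50,v-60]+.5)*7; cv2.circle(c,tuple(p.astype(int)),4,(0,0,255),-1)
cv2.imwrite('pics/a2.png',c)
```

```text
(no output)
```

View pics/a2.png

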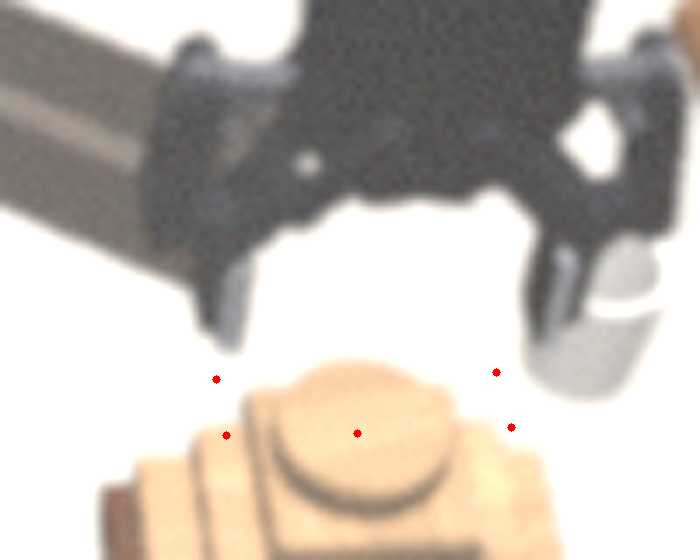

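Run:
```python
from h import *
u,v=proj('side',[.66,-.007,.08])[0].astype(int)
for X in ([.6612,-.0074,.0784],[.6612,-.0074,.151],[.6612,-.0454,.151],[.6612,.03,.151],[.6612,-.0074,.18]):
    print(X,((proj('side',X)[0]-[u-50,v-60]+.5)*7).round())
o=manip.get_obs(); print(o['position'],o['ft_force'],o['joint_efforts'])
```

```text
[0.6612, -0.0074, 0.0784] [357. 433.]
[0.6612, -0.0074, 0.151] [392. 266.]
[0.6612, -0.0454, 0.151] [416. 366.]
[0.6612, 0.03, 0.151] [371. 174.]
[0.6612, -0.0074, 0.18] [408. 193.]
[ 0.66149215 -0.00732767  0.07857872] [ 1.0718924  -0.6908501   0.45935834] [-8.60366912e-03 -5.51007056e+01  2.41852105e+01 -3.15708705e-03
 -1.18544258e-04  3.90230307e-04]
```

Request:
apply_moves([
  [[0, 0, 0], [0, 0, 4], 1],
  [[0, 0, 0], [0, 0, 8], 1],
  [[0, 0, 0], [0, 0, 8], 1],
  [[0, 0, 0], [0, 0, 8], 1],
  [[0, 0, 0], [0, 0, 8], 1],
])

```text
t: 4.28
position: [0.6609, -0.0071, 0.0696]
ee_rot: [0.0, 0.708, 0.706, 0.0]
ft_force: [-0.5, 0.2, -0.2]
gripper_width: 0.0852
```

```bash
cat > look.py <<'E'
from h import *
import sys
name=sys.argv[1]; X=list(map(float,sys.argv[2:5])); cam=sys.argv[5] if len(sys.argv)>5 else 'side'
im=optics.grab_frame(cam)
u,v=np.clip(proj(cam,X)[0].astype(int),[55,50],[505,370]); 
c=cv2.resize(im[v-50:v+40,u-55:u+55],None,fx=6,fy=6,interpolation=cv2.INTER_CUBIC)
c=cv2.convertScaleAbs(c,alpha=1.6,beta=20)
cv2.imwrite(f'pics/{name}.png',c)
E
python3 look.py a3 .66 -.007 .08
```

```text
(no output)
```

View pics/a3.png

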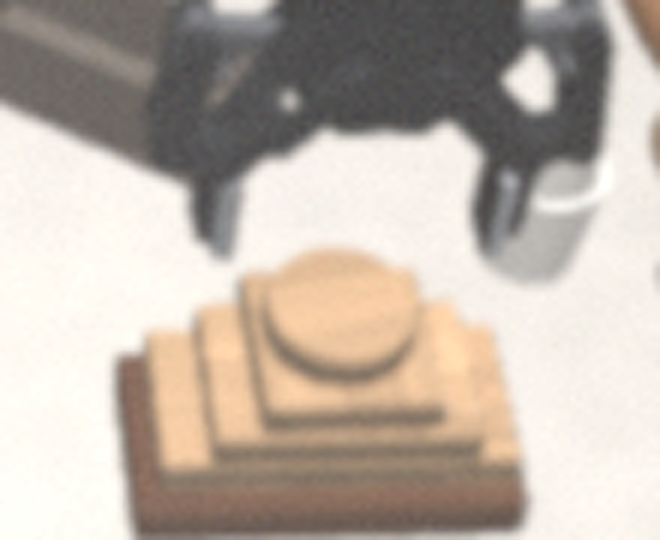

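Request:
apply_moves([
  [[0, 0, 0], [0, 0, 0], -1],
  [[0, 0, 0], [0, 0, 0], -1],
  [[0, 0, 0], [0, 0, 0], -1],
  [[0, 0, 0], [0, 0, 0], -1],
  [[0, 0, 0], [0, 0, 0], -1],
], newtons=30)

```text
t: 4.95
position: [0.6608, -0.0071, 0.0695]
ee_rot: [0.0, 0.708, 0.706, 0.0]
ft_force: [1.3, -0.5, 0.1]
gripper_width: 0.0001
```

```bash
python3 look.py a4 .66 -.007 .08; python3 r.py .66 -.007 .07 1.571
```

```text
turn [ 0.      0.     -0.0022] shift [ 0.1 -0.8 -0.5] pos [ 0.6608 -0.0071  0.0695] j [-0.01  0.56  0.    1.01 -0.    1.56] F [ 0.3 -0.3 -0.2] w 0.0001 t 5.0
```

View pics/a4.png

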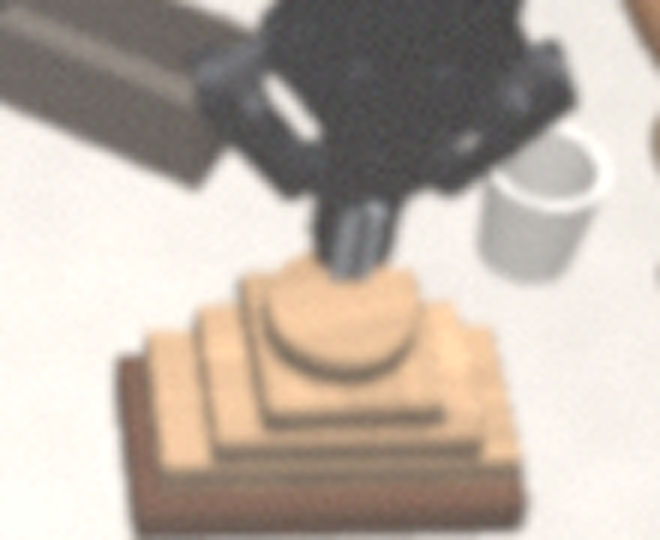

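Run:
```python
from h import *
for c in P: cv2.imwrite(f'pics/b_{c}.png',optics.grab_frame(c))
for X in ([.6608,-.0071,.0695],[.6608,-.0071,.1],[.6608,-.0071,.142],[.6608,-.0071,.3]): print([proj(c,X)[0].round() for c in P])
```

```text
[array([298., 133.]), array([365., 240.])]
[array([299., 129.]), array([367., 230.])]
[array([301., 123.]), array([370., 217.])]
[array([307.,  95.]), array([382., 154.])]
```

View pics/b_top.png

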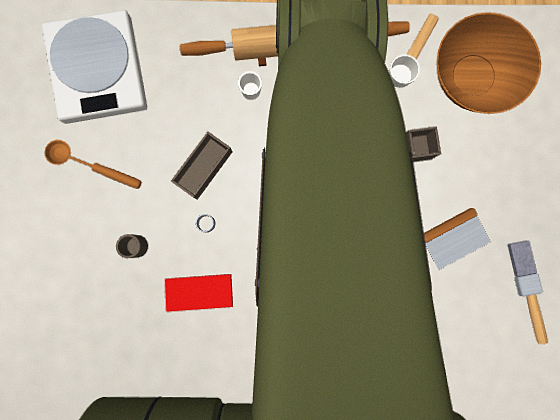

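View pics/b_side.png

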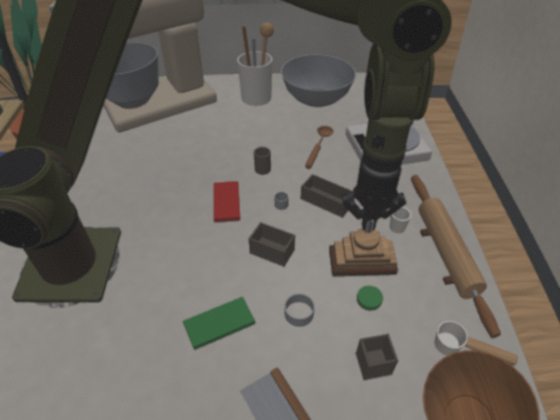

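Run:
```python
from h import *
im=cv2.imread('pics/b_side.png')
print([proj('side',X)[0].round() for X in ([0,0,0],[.08,.08,0],[-.08,.08,0],[-.08,-.08,0],[.08,-.08,0])])
for z in np.arange(.07,.5,.03):
    cv2.circle(im,tuple(proj('side',[.6608,-.0071,z])[0].astype(int)),1,(0,255,255),-1)
cv2.imwrite('pics/b2.png',cv2.convertScaleAbs(cv2.resize(im[0:270,290:480],None,fx=3,fy=3)[200:],alpha=1.8,beta=10)[:600])
```

```text
[array([ 69., 264.]), array([111., 237.]), array([ 47., 238.]), array([ 25., 293.]), array([ 94., 293.])]
```

View pics/b2.png

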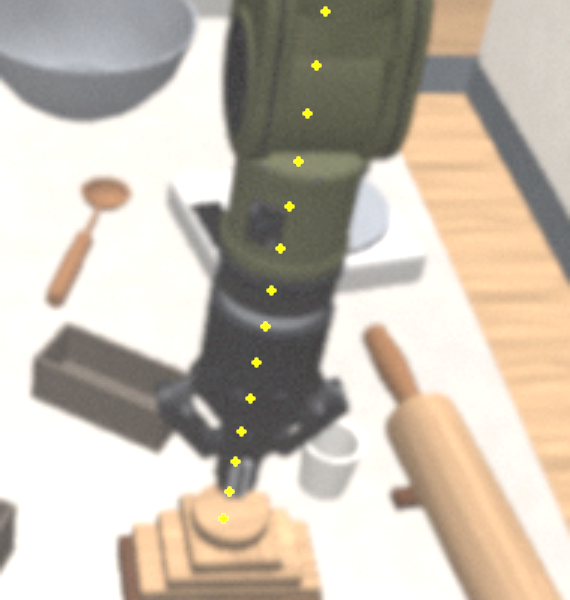

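Request:
apply_moves([
  [[0, 0, 0], [0, 0, 0], 1],
  [[0, 0, 0], [0, 0, 0], 1],
  [[0, 0, 0], [0, 0, 0], 1],
  [[0, 0, 0], [0, 0, 0], 1],
  [[0, 0, 0], [0, 0, 15], 1],
])

```text
t: 5.72
position: [0.6622, -0.0071, 0.0553]
ee_rot: [0.001, 0.708, 0.706, 0.001]
ft_force: [-0.0, -0.2, -0.5]
gripper_width: 0.0851
```

Request:
apply_moves([
  [[0, 0, 0], [0, 0, 4], 1],
  [[0, 0, 0], [0, 0, 8], 1],
  [[0, 0, 0], [0, 0, 12], 1],
  [[0, 0, 0], [0, 0, 12], 1],
  [[0, 0, 0], [0, 0, 12], 1],
])

```text
t: 6.35
position: [0.661, -0.0071, 0.0427]
ee_rot: [0.0, 0.708, 0.706, 0.0]
ft_force: [-0.0, 0.1, -0.7]
gripper_width: 0.085
```

```bash
python3 look.py a5 .66 -.007 .08; python3 r.py .6615 -.0073 .07 1.571
```

```text
turn [ 0.0006  0.     -0.0022] shift [ -0.2   0.4 -27.2] pos [ 0.6611 -0.0071  0.0428] j [-0.01  0.58 -0.04  0.95 -0.    1.56] F [-0.9  0.1  0.3] w 0.0851 t 6.4
```

View pics/a5.png

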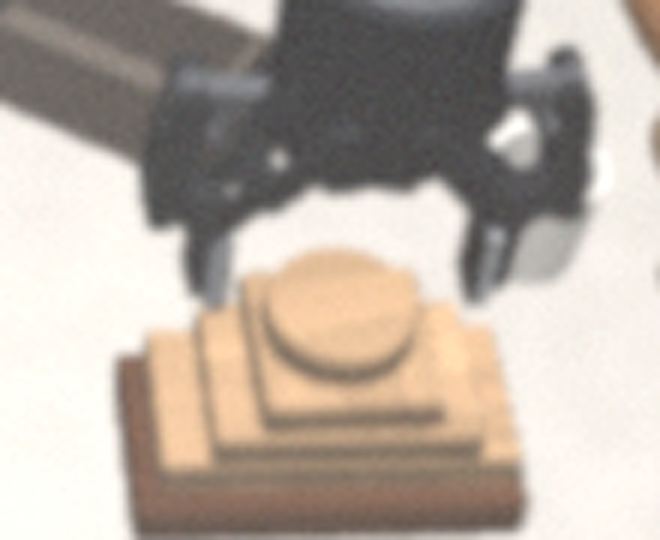

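Request:
apply_moves([
  [[0, 0, 0], [0, 0, 5], 1],
  [[0, 0, 0], [0, 0, 10], 1],
  [[0, 0, 0], [0, 0, 10], -1],
  [[0, 0, 0], [0, 0, 10], -1],
  [[0, 0, 0], [0, 0, 10], -1],
])

```text
t: 7.02
position: [0.6611, -0.0071, 0.0328]
ee_rot: [0.0, 0.708, 0.706, 0.0]
ft_force: [0.0, -0.4, -1.5]
gripper_width: 0.053
```

```bash
python3 look.py a6 .66 -.007 .08; python3 r.py .6615 -.0073 .07 1.571
```

```text
turn [ 0.0004  0.     -0.0022] shift [ -0.2   0.5 -37.3] pos [ 0.661  -0.0071  0.0327] j [-0.01  0.59 -0.05  0.93  0.    1.56] F [-0.7 -0.3  1.7] w 0.0529 t 7.08
```

View pics/a6.png

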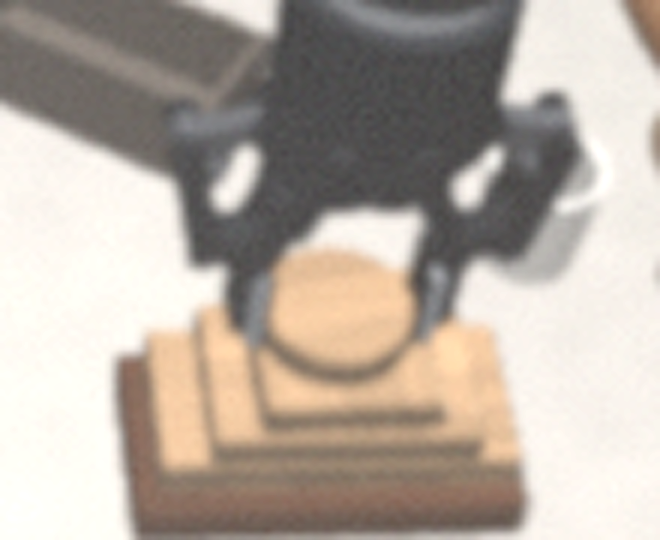

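Request:
apply_moves([
  [[0, 0, 0], [0, 0, 0], -1],
  [[0, 0, 0], [0, 0, -10], -1],
  [[0, 0, 0], [0, 0, -50], -1],
  [[0, 0, 0], [0, 0, -90], -1],
  [[0, 0, 0], [0, 0, -90], -1],
])

```text
t: 7.7
position: [0.6641, -0.0071, 0.1274]
ee_rot: [0.003, 0.708, 0.706, 0.003]
ft_force: [0.4, 0.2, -0.6]
gripper_width: 0.0527
```

```bash
python3 look.py a7 .66 -.007 .12; python3 r.py .443 .3116 .08 1.571
```

```text
turn [ 0.0048  0.0001 -0.0022] shift [ 318.3 -220.4   44. ] pos [ 0.6625 -0.0072  0.1251] j [-0.01  0.53  0.09  1.13 -0.    1.56] F [-0.2  0.1 -0.5] w 0.0525 t 7.75
```

View pics/a7.png

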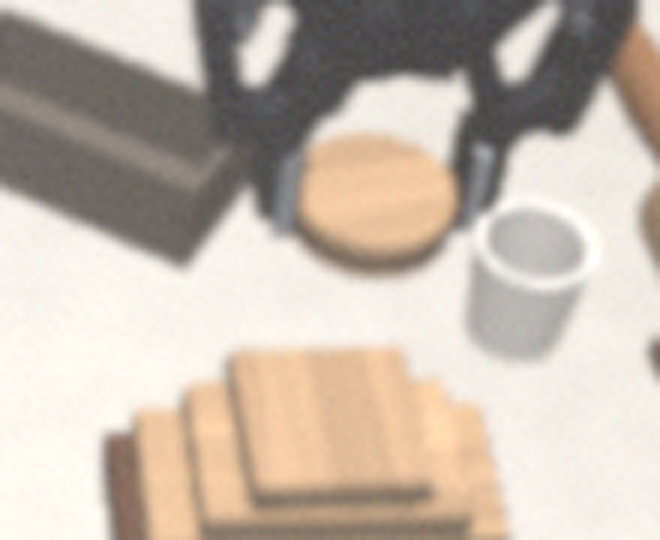

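Request:
apply_moves([
  [[0, 0, 0], [318, -221, 0], -1],
  [[0, 0, 0], [318, -221, 0], -1],
  [[0, 0, 0], [318, -221, 0], -1],
  [[0, 0, 0], [318, -221, 0], -1],
  [[0, 0, 0], [318, -221, 0], -1],
])

```text
t: 8.38
position: [0.4808, 0.2508, 0.1214]
ee_rot: [-0.0, 0.708, 0.706, -0.001]
ft_force: [0.7, 0.9, -0.4]
gripper_width: 0.0529
```

```bash
cat > s3.py <<'E'
from h import *
import sys
n=sys.argv[1]; z0=float(sys.argv[2]); x0=np.array(list(map(float,sys.argv[3:5]))); cams=sys.argv[5:] or ['top','side']
M={}
for c in cams:
    optics.grab_frame(c)
    rs=seen(c,n); pr=proj(c,[*x0,z0+.008])[0]
    for r in rs:
        if np.hypot(*(pr-r[1]))<14 and c not in M: M[c]=r[3].astype(float)
    print(c,[r[:3] for r in rs],pr.round())
for k in ([[c] for c in M]+([list(M)] if len(M)>1 else [])): print(k,np.round(fit(n,{c:M[c] for c in k},x0,z0),4))
E
python3 r.py .443 .3116 .08 1.571;python3 s3.py lid_square .052 .66 -.007
```

```text
turn [-0.0018  0.0008 -0.0025] shift [ 60.8 -37.8  41.4] pos [0.4808 0.2508 0.1214] j [ 0.48  0.33 -0.24  1.    0.    2.05] F [ 0.7  0.9 -0.4] w 0.0529 t 8.38
top [(0.56, [300, 133], 1067)] [298. 134.]
side [(0.9, [365, 246], 807), (0.55, [375, 356], 1542)] [364. 243.]
['top'] [ 0.6655 -0.0088  1.5508  0.1426]
['side'] [ 0.6652 -0.0099 -0.0961  0.1468]
['top', 'side'] [ 0.665  -0.0088  1.5175  0.1477]
```

Request:
apply_moves([
  [[0, 0, 0], [61, -38, 20], -1],
  [[0, 0, 0], [61, -38, 41], -1],
  [[0, 0, 0], [61, -38, 55], -1],
  [[0, 0, 0], [61, -38, 70], -1],
  [[0, 0, 0], [61, -38, 70], -1],
])

```text
t: 9.2
position: [0.445, 0.3092, 0.0512]
ee_rot: [-0.0, 0.709, 0.706, -0.001]
ft_force: [-0.3, -0.1, 0.2]
gripper_width: 0.0526
```

```bash
python3 look.py a8 .443 .3116 .07;python3 look.py a8t .443 .3116 .07 top; python3 r.py .443 .3116 .027 1.571
```

```text
turn [ 0.0003 -0.     -0.0038] shift [ 1.3 -2.9 25.7] pos [0.4459 0.3103 0.0527] j [ 0.61  0.39 -0.35  0.83 -0.    2.18] F [-0.8  0.1 -0.9] w 0.0528 t 9.3
```

View pics/a8.png

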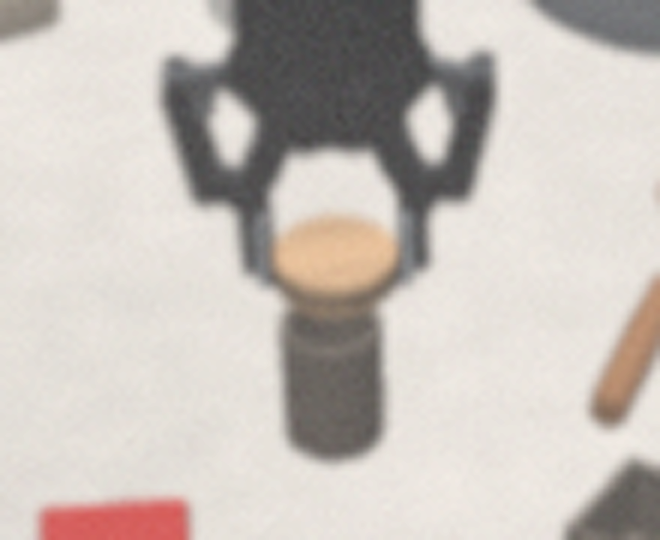

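View pics/a8t.png

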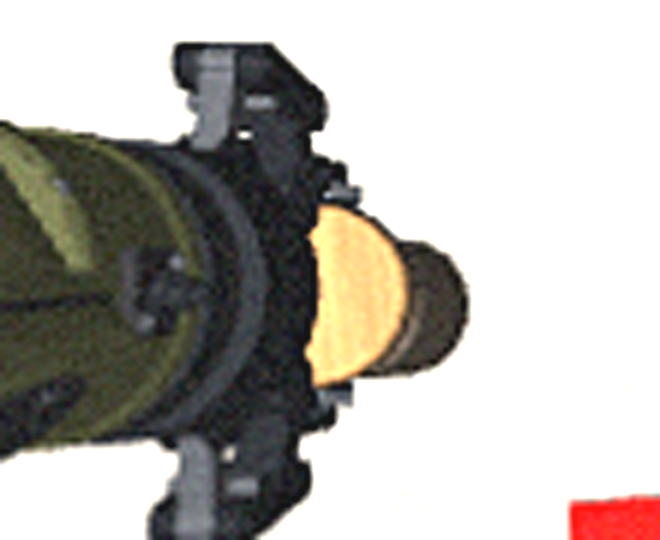

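Request:
apply_moves([
  [[0, 0, 0], [1.5, -2, 8], -1],
  [[0, 0, 0], [1.5, -2, 14], -1],
  [[0, 0, 0], [1.5, -2, 18], -1],
  [[0, 0, 0], [1.5, -2, 21], -1],
  [[0, 0, 0], [1.5, -2, 21], -1],
])

```text
t: 9.93
position: [0.4429, 0.3124, 0.0312]
ee_rot: [-0.0, 0.708, 0.706, -0.0]
ft_force: [-0.9, 0.7, 0.3]
gripper_width: 0.0528
```

```bash
python3 look.py a9 .443 .3116 .07; python3 r.py .443 .3116 .027 1.571
```

```text
turn [-0.0001  0.0001 -0.0021] shift [-0.8 -0.   4.4] pos [0.443  0.3124 0.0314] j [ 0.61  0.41 -0.38  0.78 -0.    2.19] F [-0.2 -0.2 -0.4] w 0.0529 t 9.97
```

View pics/a9.png

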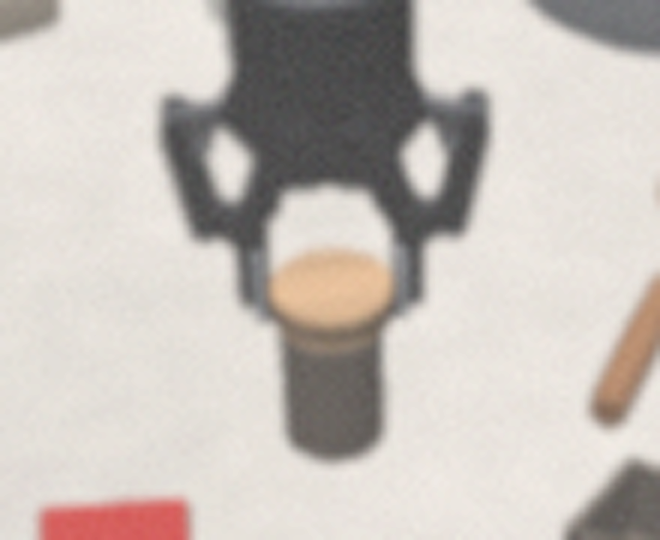

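Request:
apply_moves([
  [[0, 0, 0], [0, 0, 1], -1],
  [[0, 0, 0], [0, 0, 2], -1],
  [[0, 0, 0], [0, 0, 3], -1],
  [[0, 0, 0], [0, 0, 3.5], -1],
  [[0, 0, 0], [0, 0, 3.5], -1],
])

```text
t: 10.6
position: [0.4431, 0.3124, 0.0279]
ee_rot: [-0.0, 0.708, 0.706, -0.0]
ft_force: [-0.6, -0.2, -0.4]
gripper_width: 0.0529
```

Request:
apply_moves([
  [[0, 0, 0], [0, 0, 0.5], -1],
  [[0, 0, 0], [0, 0, 1], -1],
  [[0, 0, 0], [0, 0, 1.5], -1],
  [[0, 0, 0], [0, 0, 1.5], -1],
  [[0, 0, 0], [0, 0, 1.5], -1],
])

```text
t: 11.22
position: [0.4431, 0.3125, 0.0266]
ee_rot: [0.0, 0.708, 0.706, 0.0]
ft_force: [-0.5, -0.4, 1.9]
gripper_width: 0.0525
```

Request:
apply_moves([
  [[0, 0, 0], [0, 0, 0.5], -1],
  [[0, 0, 0], [0, 0, 1], -1],
  [[0, 0, 0], [0, 0, 1], -1],
  [[0, 0, 0], [0, 0, 1], -1],
  [[0, 0, 0], [0, 0, 1], -1],
])

```text
t: 11.85
position: [0.4432, 0.3125, 0.0266]
ee_rot: [0.0, 0.708, 0.706, 0.0]
ft_force: [-2.3, -1.1, 9.9]
gripper_width: 0.053
```

Request:
apply_moves([
  [[0, 0, 0], [0, 0, -1], 1],
  [[0, 0, 0], [0, 0, -1], 1],
  [[0, 0, 0], [0, 0, -1], 1],
  [[0, 0, 0], [0, 0, -30], 1],
  [[0, 0, 0], [0, 0, -80], 1],
])

```text
t: 12.48
position: [0.4414, 0.3112, 0.1042]
ee_rot: [-0.0, 0.708, 0.706, -0.003]
ft_force: [0.7, 0.7, 0.1]
gripper_width: 0.0855
```

```bash
python3 look.py a10 .443 .3116 .07; python3 r.py .665 -.009 .08 3.09; python3 s3.py lid_round .062 .443 .3116 side; python3 s3.py lid_square .052 .665 -.009
```

```text
turn [ 8.3000e-03  1.2000e-03 -1.5212e+00] shift [-323.   219.7   32.1] pos [0.4457 0.3143 0.1122] j [ 0.61  0.34 -0.26  0.97 -0.    2.19] F [1.3 1.5 4.5] w 0.0851 t 12.53
side [(0.91, [368, 298], 519), (0.51, [261, 150], 305)] [262. 149.]
['side'] [0.4437 0.3107 0.164  0.1296]
top [(0.88, [302, 131], 1122), (0.63, [298, 151], 626)] [299. 132.]
side [(0.62, [367, 244], 853)] [366. 244.]
['top'] [ 0.6649 -0.0082  0.0081  0.1003]
['side'] [ 0.6641 -0.0095  1.5434  0.1071]
['top', 'side'] [ 0.6647 -0.0089 -0.0028  0.1049]
```

View pics/a10.png

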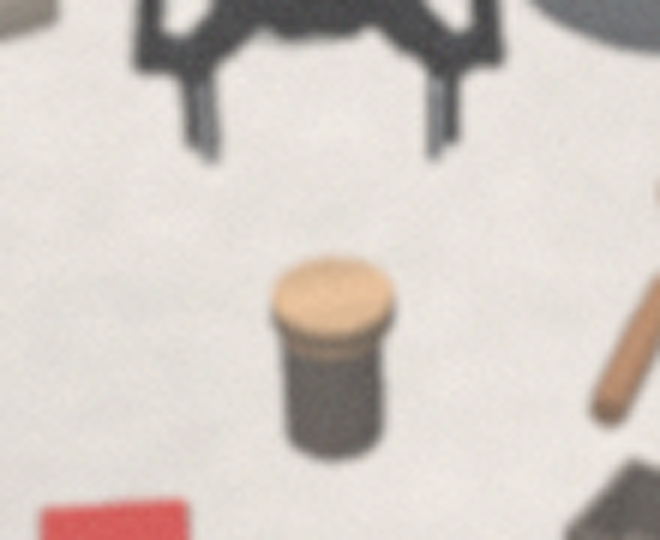

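```bash
python3 look.py a11 .66 -.007 .06 top
```

```text
(no output)
```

View pics/a11.png

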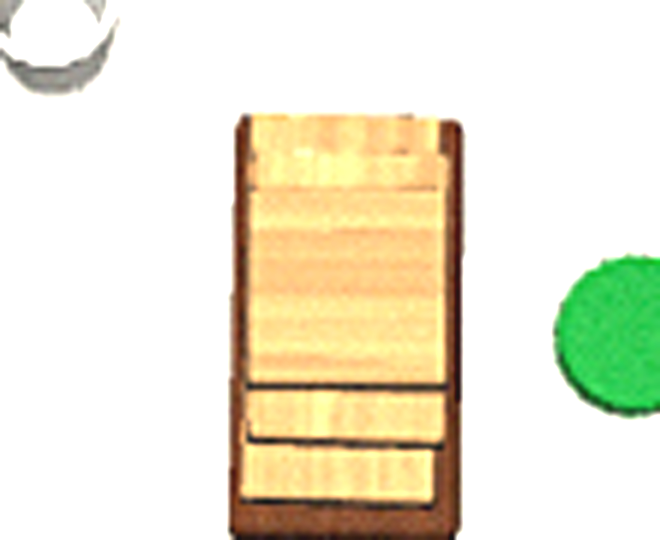

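Request:
apply_moves([
  [[0, 0, 0], [-323, 220, 0], 1],
  [[0, 0, 0], [-323, 220, 0], 1],
  [[0, 0, 0], [-323, 220, 0], 1],
  [[0, 0, 0], [-323, 220, 0], 1],
  [[0, 0, 0], [-323, 220, 0], 1],
])

```text
t: 13.5
position: [0.6187, 0.052, 0.1042]
ee_rot: [-0.001, 0.708, 0.706, -0.001]
ft_force: [1.4, -0.6, -0.2]
gripper_width: 0.0855
```

```bash
python3 r.py .6647 -.0089 .06 1.571
```

```text
turn [-0.002  -0.0001 -0.0022] shift [-60.8  46.2  44.1] pos [0.6187 0.052  0.1042] j [ 0.08  0.47 -0.06  1.04  0.    1.66] F [ 1.4 -0.6 -0.2] w 0.0855 t 13.5
```

Request:
apply_moves([
  [[0, 0, 0], [-59, 44, 10], 1],
  [[0, 0, 0], [-59, 44, 30], 1],
  [[0, 0, 0], [-59, 44, 44], 1],
  [[0, 0, 0], [-59, 44, 44], 1],
  [[0, 0, 0], [-59, 44, 44], 1],
])

```text
t: 14.12
position: [0.6619, -0.0041, 0.0618]
ee_rot: [-0.0, 0.707, 0.707, 0.0]
ft_force: [0.0, 0.3, 0.3]
gripper_width: 0.0858
```

```bash
python3 r.py .6647 -.0089 .016 1.571
```

```text
turn [-0.0002 -0.0002 -0.0006] shift [-4.8  2.8 45.8] pos [ 0.6619 -0.0041  0.0618] j [-0.01  0.57 -0.01  0.99  0.    1.56] F [0.  0.3 0.3] w 0.0858 t 14.12
```

Request:
apply_moves([
  [[0, 0, 0], [-5, 3, 15], 1],
  [[0, 0, 0], [-5, 3, 30], 1],
  [[0, 0, 0], [-5, 3, 40], 1],
  [[0, 0, 0], [-5, 3, 45], 1],
  [[0, 0, 0], [-5, 3, 46], 1],
])

```text
t: 14.75
position: [0.6651, -0.0102, 0.0149]
ee_rot: [-0.0, 0.708, 0.706, -0.0]
ft_force: [0.5, -0.3, 0.0]
gripper_width: 0.0854
```

Request:
apply_moves([
  [[0, 0, 0], [0, 0, 0], 1],
  [[0, 0, 0], [0, 0, 0], -1],
  [[0, 0, 0], [0, 0, 0], -1],
  [[0, 0, 0], [0, 0, 0], -1],
  [[0, 0, 0], [0, 0, 0], -1],
])

```text
t: 15.38
position: [0.6659, -0.0103, 0.0162]
ee_rot: [0.0, 0.708, 0.706, 0.0]
ft_force: [-0.1, -0.1, 4.2]
gripper_width: 0.0631
```

```bash
python3 look.py c1 .66 -.007 .07; python3 r.py .6647 -.0089 .016 1.571
```

```text
turn [ 0.0013  0.     -0.0022] shift [ 1.4 -1.2  0.2] pos [ 0.6659 -0.0103  0.0162] j [-0.02  0.61 -0.06  0.9  -0.    1.56] F [-0.7 -0.3  4.5] w 0.0629 t 15.43
```

View pics/c1.png

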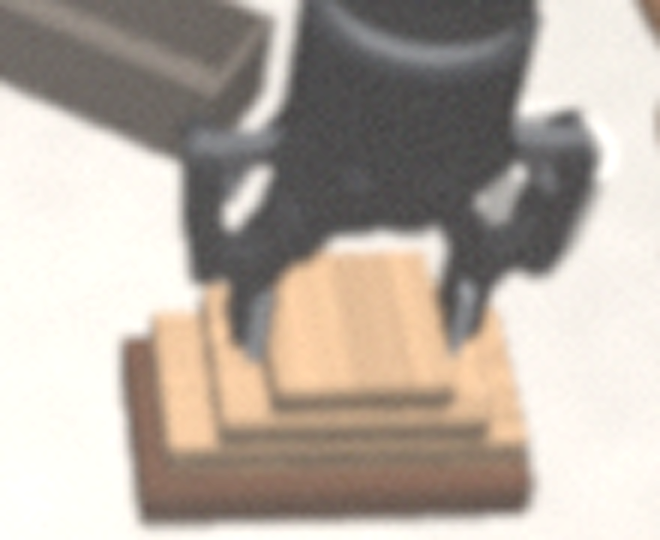

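Request:
apply_moves([
  [[0, 0, 0], [0, 0, -10], -1],
  [[0, 0, 0], [0, 0, -50], -1],
  [[0, 0, 0], [0, 0, -85], -1],
  [[0, 0, 0], [-50, -4, -85], -1],
  [[0, 0, -0.1], [-110, -8, -85], -1],
])

```text
t: 16.05
position: [0.6576, -0.1202, 0.1014]
ee_rot: [0.0, 0.669, 0.743, 0.0]
ft_force: [0.9, 0.2, -1.6]
gripper_width: 0.0632
```

```bash
python3 r.py .6492 -.2538 .07 1.71; python3 s3.py lid_oblong .036 .66 -.007
```

```text
turn [ 0.0011  0.0002 -0.0354] shift [-132.   -22.2   31.4] pos [ 0.6576 -0.1202  0.1014] j [-0.18  0.55  0.07  1.09  0.    1.29] F [ 0.9  0.2 -1.6] w 0.0632 t 16.05
top [(0.83, [299, 137], 1612)] [298. 136.]
side [(0.72, [337, 270], 376)] [363. 248.]
['top'] [ 0.6653 -0.0108 -0.0384  0.0815]
```

Request:
apply_moves([
  [[0, 0, -0.035], [-60, -10, 10], -1],
  [[0, 0, -0.035], [-110, -18, 20], -1],
  [[0, 0, -0.035], [-131, -22, 28], -1],
  [[0, 0, -0.035], [-131, -22, 40], -1],
  [[0, 0, -0.035], [-131, -22, 40], -1],
])

```text
t: 16.88
position: [0.6471, -0.2503, 0.0589]
ee_rot: [-0.002, 0.658, 0.753, -0.0]
ft_force: [-0.0, 1.0, -0.8]
gripper_width: 0.0631
```

```bash
python3 r.py .6492 -.2538 .03 1.71; python3 look.py c2 .649 -.252 .07;python3 look.py c2t .649 -.252 .07 top
```

```text
turn [-0.0027 -0.0026 -0.0044] shift [-3.9  1.6 28.8] pos [ 0.6471 -0.2503  0.0589] j [-0.37  0.63  0.09  1.04  0.    1.07] F [-0.   1.  -0.8] w 0.0631 t 16.88
```

View pics/c2.png

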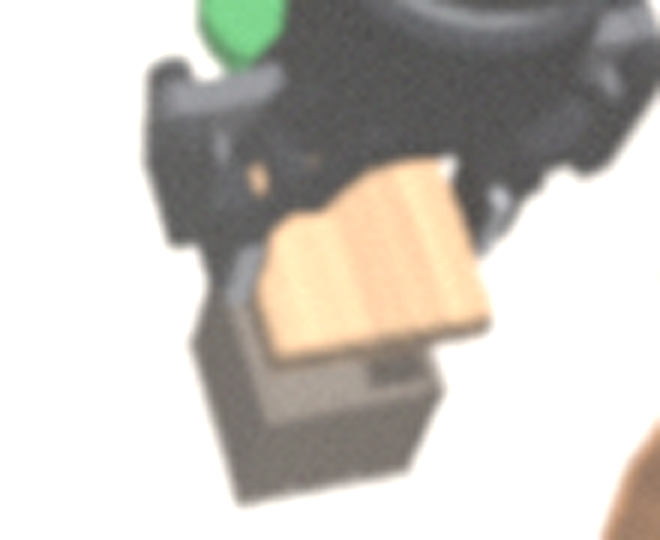

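View pics/c2t.png

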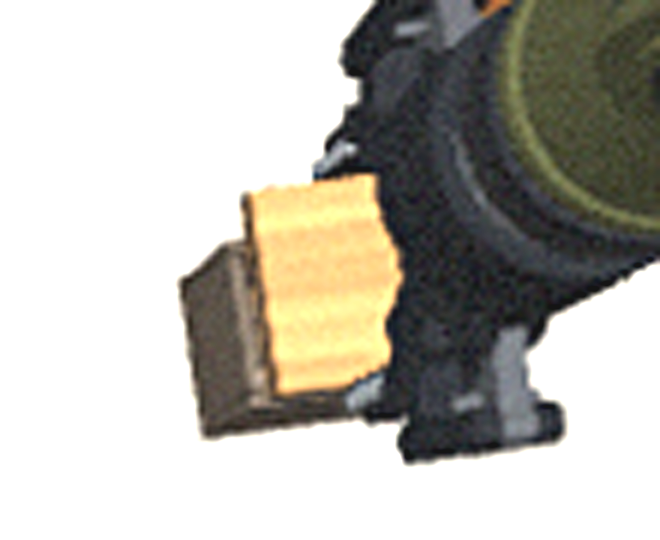

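Request:
apply_moves([
  [[0, 0, 0], [-3.5, 1.5, 10], -1],
  [[0, 0, 0], [-3.5, 1.5, 18], -1],
  [[0, 0, 0], [-3.5, 1.5, 25], -1],
  [[0, 0, 0], [-3.5, 1.5, 28], -1],
  [[0, 0, 0], [-3.5, 1.5, 28], -1],
])

```text
t: 17.6
position: [0.6498, -0.256, 0.0321]
ee_rot: [-0.0, 0.659, 0.752, -0.0]
ft_force: [1.0, 0.5, 0.7]
gripper_width: 0.0633
```

```bash
python3 r.py .6492 -.2538 .024 1.71; python3 look.py c3 .649 -.252 .07;python3 look.py c3t .649 -.252 .07 top
```

```text
turn [-0.0005 -0.0004 -0.0063] shift [ 2.2 -0.3  8.1] pos [ 0.6498 -0.256   0.0321] j [-0.38  0.65  0.07  0.99  0.    1.06] F [1.  0.5 0.7] w 0.0633 t 17.6
```

View pics/c3.png

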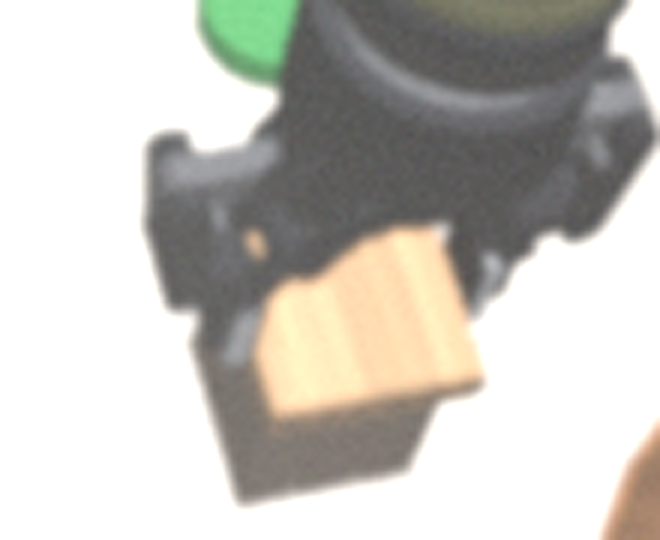

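View pics/c3t.png

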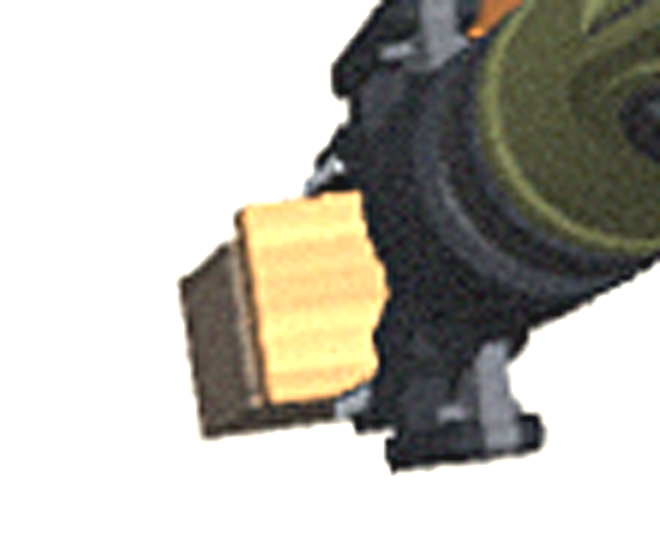

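```bash
cat > ov.py <<'E'
from h import *
import sys
# ov.py name lid x y yaw z0 ; draws lid box (red) and its pot (cyan) 
name,n=sys.argv[1:3]; a=list(map(float,sys.argv[3:]))
pot={'lid_long':('pot_long',.6032,.1811,-.6255),'lid_oblong':('pot_oblong',.464,.026,-.502),'lid_square':('pot_square',.649,-.2524,.139),'lid_round':('pot_round',.443,.3116,0)}[n]
Z=[]
for c in('side','top'):
    im=optics.grab_frame(c); u,v=np.clip(proj(c,[*pot[1:3],.06])[0].astype(int),[55,50],[505,370])
    o=np.array([u-55,v-45]); im=cv2.convertScaleAbs(cv2.resize(im[v-45:v+45,u-55:u+55],None,fx=6,fy=6,interpolation=cv2.INTER_CUBIC),alpha=1.5,beta=10)
    for nn,p,z,col in ((pot[0],pot[1:],0,(255,255,0)),(n,a[:3],a[3],(0,0,255))):
        X=pts(nn,*p,z); h=len(X)//2
        for Y in (X[:h],X[h:]): cv2.polylines(im,[np.round((proj(c,Y)-o+.5)*6).astype(int)],True,col,1)
    cv2.imwrite(f'pics/{name}_{c}.png',im)
E
python3 ov.py c4 lid_square .6498 -.2546 .139 .068
```

```text
(no output)
```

View pics/c4_side.png

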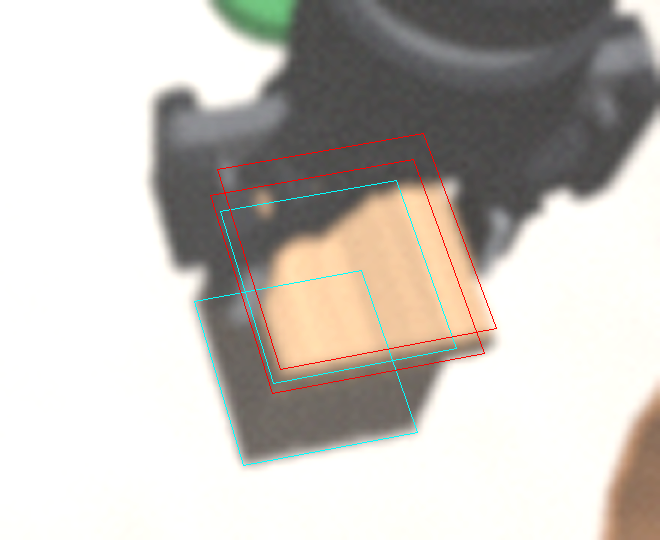

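View pics/c4_top.png

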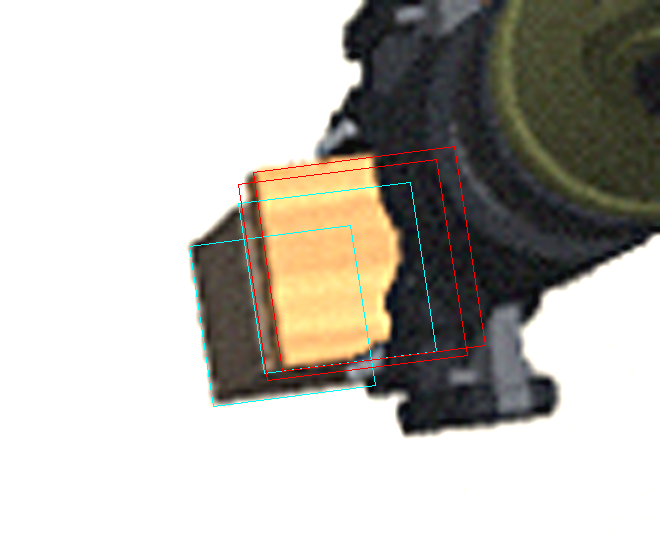

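Request:
apply_moves([
  [[0, 0, 0], [2, 0, 3], -1],
  [[0, 0, 0], [2, -0.5, 5], -1],
  [[0, 0, 0], [2, -0.5, 6], -1],
  [[0, 0, 0], [2, -0.5, 6.5], -1],
  [[0, 0, 0], [2, -0.5, 6.5], -1],
])

```text
t: 18.42
position: [0.6493, -0.2542, 0.0259]
ee_rot: [-0.0, 0.659, 0.753, 0.0]
ft_force: [-0.0, -0.1, -0.2]
gripper_width: 0.0634
```

Request:
apply_moves([
  [[0, 0, 0], [0, 0, 0.5], -1],
  [[0, 0, 0], [0, 0, 1], -1],
  [[0, 0, 0], [0, 0, 1.5], -1],
  [[0, 0, 0], [0, 0, 1.5], -1],
  [[0, 0, 0], [0, 0, 1.5], -1],
])

```text
t: 19.05
position: [0.6493, -0.2541, 0.0245]
ee_rot: [0.0, 0.659, 0.753, 0.0]
ft_force: [0.1, -0.8, -0.6]
gripper_width: 0.063
```

Request:
apply_moves([
  [[0, 0, 0], [0, 0, 0.5], -1],
  [[0, 0, 0], [0, 0, 1], -1],
  [[0, 0, 0], [0, 0, 1.5], -1],
  [[0, 0, 0], [0, 0, 1.5], -1],
  [[0, 0, 0], [0, 0, 1.5], -1],
])

```text
t: 19.68
position: [0.6494, -0.2542, 0.0242]
ee_rot: [0.0, 0.659, 0.753, 0.0]
ft_force: [-2.9, 0.4, 5.6]
gripper_width: 0.0631
```

Request:
apply_moves([
  [[0, 0, 0], [0, 0, -1], 1],
  [[0, 0, 0], [0, 0, -1], 1],
  [[0, 0, 0], [0, 0, -1], 1],
  [[0, 0, 0], [0, 0, -30], 1],
  [[0, 0, 0], [0, 0, -80], 1],
])

```text
t: 20.3
position: [0.6473, -0.2534, 0.101]
ee_rot: [-0.003, 0.659, 0.753, -0.001]
ft_force: [1.4, -0.2, 1.0]
gripper_width: 0.0855
```

```bash
python3 r.py .6653 -.0108 .10 3.10; python3 ov.py c5 lid_square .649 -.2524 .139 .060
```

```text
turn [-0.0023 -0.0059 -1.3962] shift [238.1  50.    1.4] pos [ 0.6473 -0.2534  0.101 ] j [-0.37  0.61  0.17  1.14 -0.    1.06] F [ 1.4 -0.2  1. ] w 0.0855 t 20.3
```

View pics/c5_side.png

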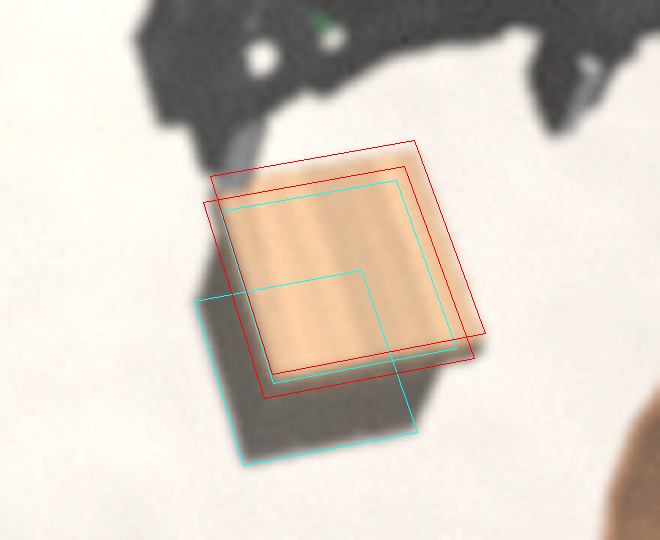

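Request:
apply_moves([
  [[0, 0, -0.19], [50, 10, 0], 1],
  [[0, 0, -0.37], [110, 23, 0], 1],
  [[0, 0, -0.56], [170, 36, 0], 1],
  [[0, 0, -0.74], [220, 46, 0], 1],
  [[0, 0, -0.93], [238, 50, 0], 1],
])

```text
t: 21.02
position: [0.667, -0.0081, 0.1024]
ee_rot: [-0.0, 0.248, 0.969, 0.0]
ft_force: [-0.2, -0.0, 0.0]
gripper_width: 0.0854
```

Request:
apply_moves([
  [[0, 0, -0.19], [0, 0, 0], 1],
  [[0, 0, -0.37], [0, 0, 0], 1],
  [[0, 0, -0.46], [0, 0, 0], 1],
  [[0, 0, -0.46], [0, 0, 10], 1],
  [[0, 0, -0.46], [0, 0, 10], 1],
])

```text
t: 21.65
position: [0.666, -0.0116, 0.0912]
ee_rot: [-0.001, 0.026, 1.0, -0.0]
ft_force: [-1.3, -0.1, -0.1]
gripper_width: 0.0853
```

```bash
python3 r.py .6653 -.0108 .0 3.10; python3 look.py d1 .66 -.007 .05 ; python3 s3.py lid_oblong .036 .6653 -.0108 side; python3 s3.py lid_square .06 .649 -.2524
```

```text
turn [-0.0001 -0.0029 -0.0101] shift [ 0.5  0.8 91.2] pos [ 0.666  -0.0116  0.0912] j [-0.02  0.56  0.05  1.07  0.    0.03] F [-1.3 -0.1 -0.1] w 0.0853 t 21.65
side [(0.92, [365, 250], 1177)] [365. 249.]
['side'] [ 0.6668 -0.013  -0.0688  0.1343]
top [(0.66, [434, 138], 842)] [426. 141.]
side [(0.64, [379, 349], 1358)] [379. 347.]
['top'] [ 0.6502 -0.2533  0.1243  0.3746]
['side'] [ 0.6494 -0.2532  0.104   0.1057]
['top', 'side'] [ 0.6499 -0.2524  0.1252  0.2407]
```

View pics/d1.png

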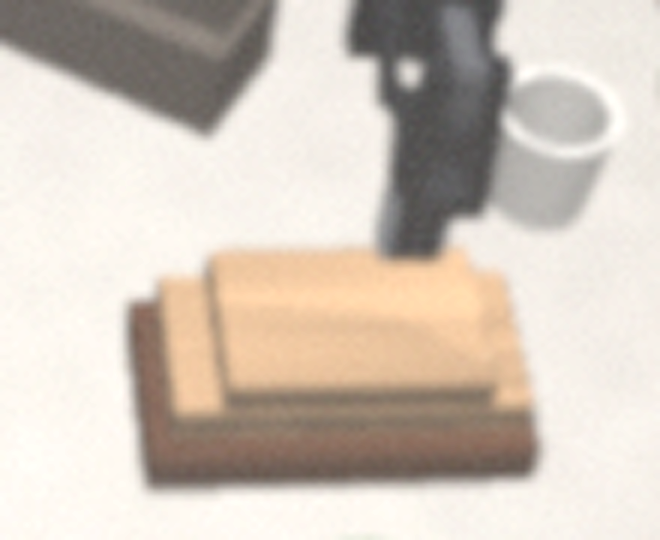

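Request:
apply_moves([
  [[0, 0, 0], [0, 0, 40], 1],
  [[0, 0, 0], [0, 0, 65], 1],
  [[0, 0, 0], [0, 0, 80], 1],
  [[0, 0, 0], [0, 0, 90], 1],
  [[0, 0, 0], [0, 0, 90], 1],
])

```text
t: 22.62
position: [0.6672, -0.0116, 0.0028]
ee_rot: [-0.0, 0.025, 1.0, 0.0]
ft_force: [0.5, -0.6, -0.2]
gripper_width: 0.0855
```

```bash
python3 r.py .666 -.012 .0 3.09; python3 look.py d2 .66 -.007 .05
```

```text
turn [ 0.     -0.0004  0.0012] shift [ 1.2 -0.4  2.8] pos [ 0.6672 -0.0116  0.0028] j [-0.02  0.63 -0.07  0.88  0.    0.03] F [ 0.5 -0.6 -0.2] w 0.0855 t 22.62
```

View pics/d2.png

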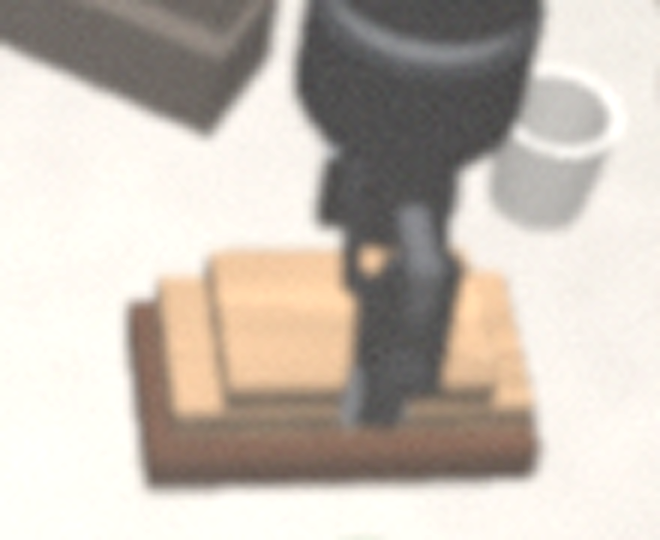

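Request:
apply_moves([
  [[0, 0, 0], [1, 0, 1], 1],
  [[0, 0, 0], [1, 0, 2], -1],
  [[0, 0, 0], [1, 0, 2], -1],
  [[0, 0, 0], [1, 0, 2], -1],
  [[0, 0, 0], [1, 0, 2], -1],
])

```text
t: 23.3
position: [0.6669, -0.0116, 0.0018]
ee_rot: [0.001, 0.025, 1.0, 0.0]
ft_force: [-1.2, 0.5, 5.3]
gripper_width: 0.0632
```

```bash
python3 r.py .666 -.012 .0 3.09; python3 look.py d3 .66 -.007 .05
```

```text
turn [0.0001 0.0013 0.0013] shift [ 0.8 -0.5  1.8] pos [ 0.6669 -0.0116  0.0018] j [-0.02  0.62 -0.07  0.87  0.    0.03] F [-1.2  0.5  5.3] w 0.0632 t 23.3
```

View pics/d3.png

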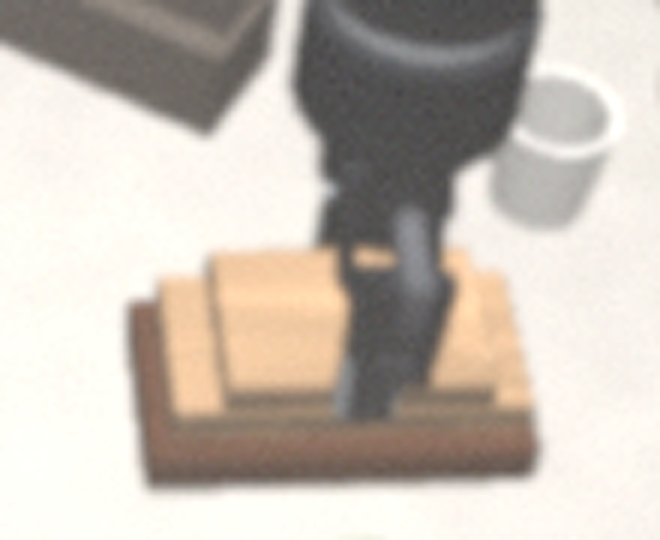

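Request:
apply_moves([
  [[0, 0, 0], [0, 0, -2], -1],
  [[0, 0, 0], [0, 0, -6], -1],
  [[0, 0, 0], [0, 0, -12], -1],
  [[0, 0, 0], [0, 0, -20], -1],
  [[0, 0, 0], [0, 0, -25], -1],
])

```text
t: 23.98
position: [0.6667, -0.0116, 0.0268]
ee_rot: [0.0, 0.025, 1.0, -0.0]
ft_force: [-0.4, -0.1, -0.9]
gripper_width: 0.0635
```

```bash
python3 r.py .464 .026 .09 2.64; python3 look.py d4 .66 -.007 .05
```

```text
turn [2.000e-04 1.000e-03 4.513e-01] shift [204.3  27.4 -63.4] pos [ 0.6667 -0.0116  0.0268] j [-0.02  0.6  -0.04  0.92 -0.    0.03] F [-0.4 -0.1 -0.9] w 0.0635 t 23.98
```

View pics/d4.png

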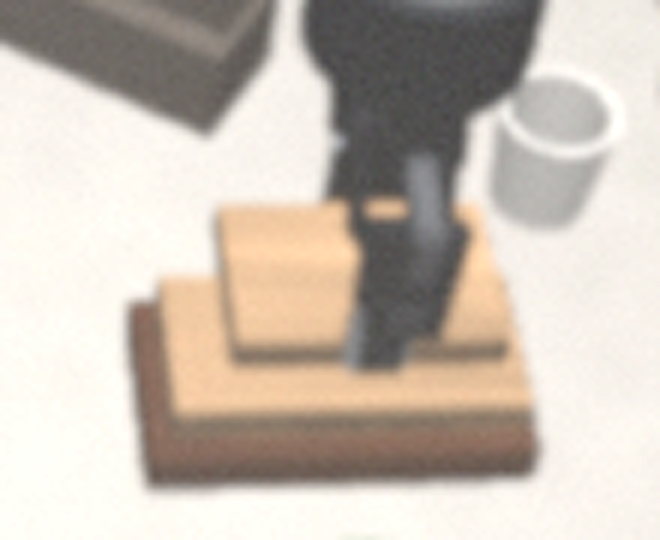

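Request:
apply_moves([
  [[0, 0, 0], [0, 0, -50], -1],
  [[0, 0, 0.15], [55, 7, -63], -1],
  [[0, 0, 0.3], [115, 16, -63], -1],
  [[0, 0, 0.45], [170, 23, -63], -1],
  [[0, 0, 0.45], [203, 27, -63], -1],
])

```text
t: 24.65
position: [0.4614, 0.0259, 0.089]
ee_rot: [-0.001, 0.248, 0.969, -0.0]
ft_force: [0.1, 0.0, -0.9]
gripper_width: 0.0634
```

```bash
python3 r.py .4648 .0256 .018 2.64; python3 s3.py lid_long .020 .66 -.007
```

```text
turn [-0.0008 -0.0014  0.0008] shift [-3.2  1.4 71. ] pos [0.4614 0.0259 0.089 ] j [ 0.06  0.23 -0.48  0.86  0.    0.56] F [ 0.1  0.  -0.9] w 0.0634 t 24.65
top [(0.89, [298, 135], 2103), (0.87, [370, 297], 2031), (0.56, [196, 293], 2273)] [297. 138.]
side [(0.79, [219, 324], 2150), (0.58, [226, 203], 1049), (0.55, [363, 257], 1585)] [362. 252.]
['top'] [ 6.649e-01 -8.400e-03 -1.000e-04  7.160e-02]
['side'] [ 0.6656 -0.0092  0.0106  0.1049]
['top', 'side'] [ 0.6662 -0.0088 -0.0089  0.0891]
```

Request:
apply_moves([
  [[0, 0, 0], [0, 0, 20], -1],
  [[0, 0, 0], [0, 0, 40], -1],
  [[0, 0, 0], [0, 0, 58], -1],
  [[0, 0, 0], [0, 0, 60], -1],
  [[0, 0, 0], [0, 0, 60], -1],
])

```text
t: 25.48
position: [0.4661, 0.0255, 0.0293]
ee_rot: [0.0, 0.248, 0.969, 0.0]
ft_force: [0.9, 0.7, -0.3]
gripper_width: 0.0633
```

```bash
python3 r.py .4648 .0256 .018 2.64; python3 ov.py d5 lid_oblong .4615 .026 -.502 .062
```

```text
turn [0.0004 0.0008 0.0011] shift [ 1.2 -0.6 11.3] pos [0.4661 0.0255 0.0293] j [ 0.05  0.31 -0.56  0.7  -0.    0.56] F [ 0.9  0.7 -0.3] w 0.0633 t 25.48
```

View pics/d5_side.png

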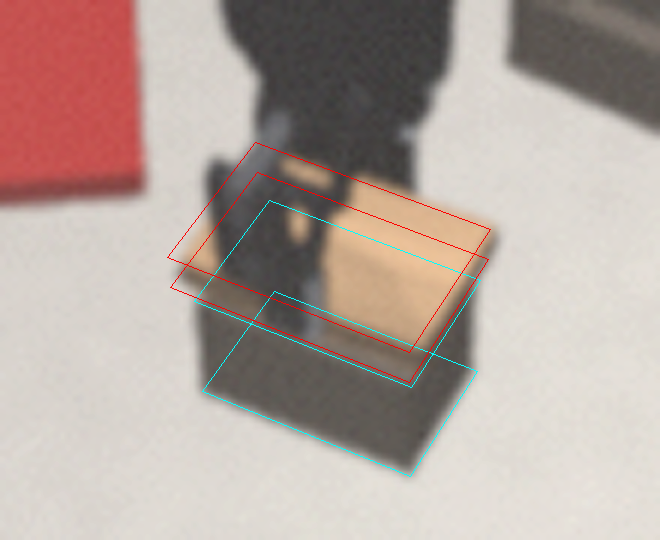

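View pics/d5_top.png

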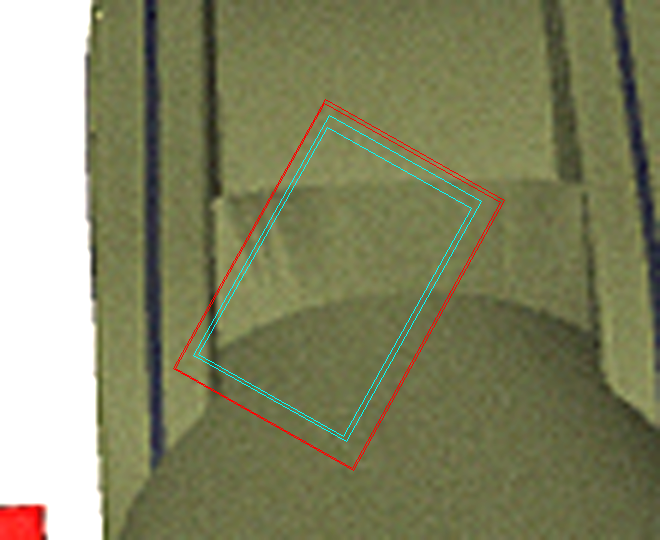

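Request:
apply_moves([
  [[0, 0, 0], [1, -0.5, 5], -1],
  [[0, 0, 0], [1, -0.5, 8], -1],
  [[0, 0, 0], [1, -0.5, 10], -1],
  [[0, 0, 0], [1, -0.5, 10], -1],
  [[0, 0, 0], [1, -0.5, 10], -1],
])

```text
t: 26.2
position: [0.4638, 0.0256, 0.019]
ee_rot: [0.0, 0.248, 0.969, 0.0]
ft_force: [-0.5, -0.0, 0.4]
gripper_width: 0.0632
```

Request:
apply_moves([
  [[0, 0, 0], [0, 0, 0.5], -1],
  [[0, 0, 0], [0, 0, 1], -1],
  [[0, 0, 0], [0, 0, 1.5], -1],
  [[0, 0, 0], [0, 0, 1.5], -1],
  [[0, 0, 0], [0, 0, 1.5], -1],
])

```text
t: 26.82
position: [0.4638, 0.0257, 0.0177]
ee_rot: [0.0, 0.248, 0.969, 0.0]
ft_force: [-2.0, 0.1, 3.6]
gripper_width: 0.0632
```

Request:
apply_moves([
  [[0, 0, 0], [0, 0, 0], 1],
  [[0, 0, 0], [0, 0, 0], 1],
  [[0, 0, 0], [0, 0, 0], 1],
  [[0, 0, 0], [0, 0, -30], 1],
  [[0, 0, 0], [0, 0, -70], 1],
])

```text
t: 27.45
position: [0.4625, 0.0256, 0.0873]
ee_rot: [-0.001, 0.248, 0.969, -0.0]
ft_force: [0.8, 0.2, 0.2]
gripper_width: 0.0851
```

```bash
python3 r.py .665 -.0085 .08 3.14; python3 ov.py d6 lid_oblong .464 .026 -.502 .052;python3 s3.py lid_oblong .052 .464 .026 side
```

```text
turn [-0.0009 -0.003  -0.4987] shift [-194.1   67.3    6.6] pos [0.4625 0.0256 0.0873] j [ 0.06  0.24 -0.48  0.86  0.    0.56] F [0.8 0.2 0.2] w 0.0851 t 27.45
side [(0.56, [274, 234], 1046)] [272. 234.]
['side'] [ 0.4618  0.0285 -0.4786  0.2144]
```

View pics/d6_side.png

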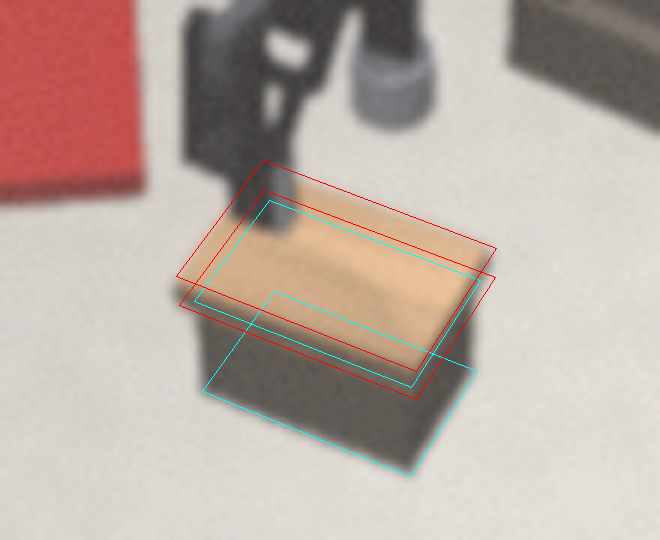

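Oblong seated. Now the long lid.

Request:
apply_moves([
  [[0, 0, -0.12], [-50, 17, 0], 1],
  [[0, 0, -0.25], [-105, 36, 0], 1],
  [[0, 0, -0.37], [-155, 54, 0], 1],
  [[0, 0, -0.5], [-190, 66, 0], 1],
  [[0, 0, -0.5], [-194, 67, 0], 1],
])

```text
t: 28.28
position: [0.6675, -0.0091, 0.0848]
ee_rot: [-0.001, 0.001, 1.0, -0.0]
ft_force: [-1.5, 0.6, -0.0]
gripper_width: 0.0856
```

Request:
apply_moves([
  [[0, 0, 0], [0, 0, 0], 1],
  [[0, 0, 0], [0, 0, 10], 1],
  [[0, 0, 0], [0, 0, 10], 1],
  [[0, 0, 0], [0, 0, 10], 1],
  [[0, 0, 0], [0, 0, 10], 1],
])

```text
t: 28.9
position: [0.6661, -0.0086, 0.0779]
ee_rot: [0.0, 0.0, 1.0, -0.0]
ft_force: [0.2, -0.2, 0.2]
gripper_width: 0.0854
```

```bash
python3 r.py .665 -.0085 -.015 3.14; python3 look.py e1 .66 -.007 .05;python3 s3.py lid_long .020 .665 -.0085 side
```

```text
turn [-0.      0.0006  0.0013] shift [ 1.2  0.1 92.9] pos [ 0.6661 -0.0086  0.0779] j [-0.01  0.56  0.03  1.03 -0.   -0.01] F [ 0.2 -0.2  0.2] w 0.0854 t 28.9
side [(0.96, [217, 325], 2053), (0.88, [225, 201], 1032), (0.58, [363, 255], 1466)] [364. 253.]
['side'] [ 0.6665 -0.0087 -0.0667  0.1724]
```

View pics/e1.png

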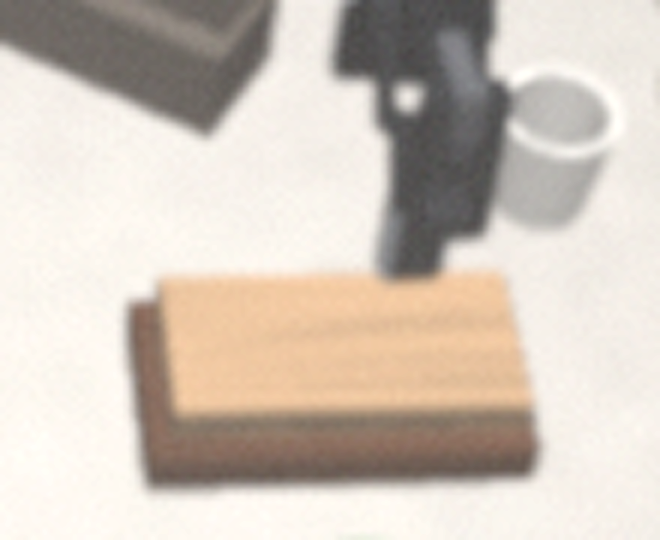

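Request:
apply_moves([
  [[0, 0, 0.02], [1, 0, 40], 1],
  [[0, 0, 0.02], [1, 0, 65], 1],
  [[0, 0, 0.02], [1, 0, 82], 1],
  [[0, 0, 0.02], [1, 0, 90], 1],
  [[0, 0, 0.02], [1, 0, 90], 1],
])

```text
t: 29.68
position: [0.6652, -0.0087, -0.0126]
ee_rot: [-0.0, 0.01, 1.0, -0.0]
ft_force: [0.4, -0.4, -0.4]
gripper_width: 0.0854
```

```bash
python3 r.py .665 -.0085 -.013 3.12; python3 look.py e2 .66 -.007 .05
```

```text
turn [-0.     -0.0001  0.0013] shift [0.2 0.1 0.4] pos [ 0.6652 -0.0087 -0.0126] j [-0.01  0.64 -0.09  0.84 -0.    0.01] F [ 0.4 -0.4 -0.4] w 0.0854 t 29.68
```

View pics/e2.png

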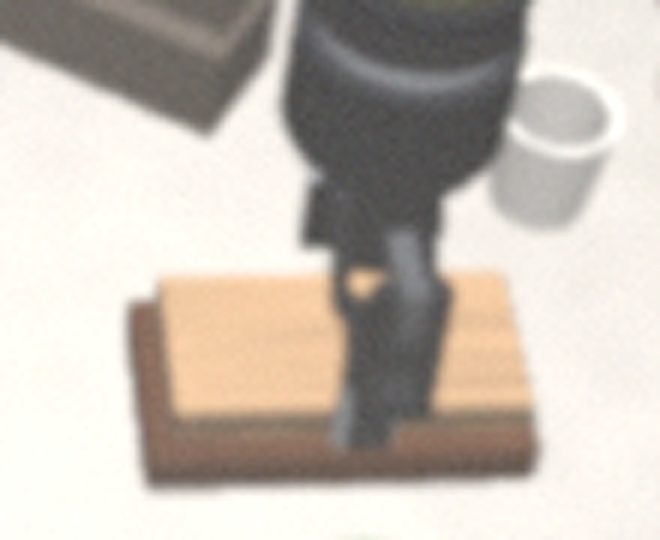

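Request:
apply_moves([
  [[0, 0, 0], [0, 0, 0], -1],
  [[0, 0, 0], [0, 0, 0], -1],
  [[0, 0, 0], [0, 0, 0], -1],
  [[0, 0, 0], [0, 0, 0], -1],
  [[0, 0, 0], [0, 0, 0], -1],
], newtons=40)

```text
t: 30.35
position: [0.6663, -0.0086, -0.0111]
ee_rot: [0.001, 0.01, 1.0, 0.0]
ft_force: [0.1, -0.3, 5.9]
gripper_width: 0.0626
```

Request:
apply_moves([
  [[0, 0, 0], [0, 0, -3], -1],
  [[0, 0, 0], [0, 0, -8], -1],
  [[0, 0, 0], [0, 0, -20], -1],
  [[0, 0, 0], [0, 0, -35], -1],
  [[0, 0, 0], [0, 0, -50], -1],
])

```text
t: 30.98
position: [0.6655, -0.0086, 0.039]
ee_rot: [0.0, 0.01, 1.0, -0.0]
ft_force: [0.1, 0.2, -0.8]
gripper_width: 0.0628
```

```bash
python3 r.py .6032 .1811 .08 2.516; python3 look.py e3 .66 -.007 .05
```

```text
turn [3.000e-04 9.000e-04 6.053e-01] shift [ 66.1 188.4 -41.1] pos [ 0.6655 -0.0086  0.039 ] j [-0.01  0.59 -0.03  0.95 -0.    0.01] F [ 0.1  0.2 -0.8] w 0.0628 t 30.98
```

View pics/e3.png

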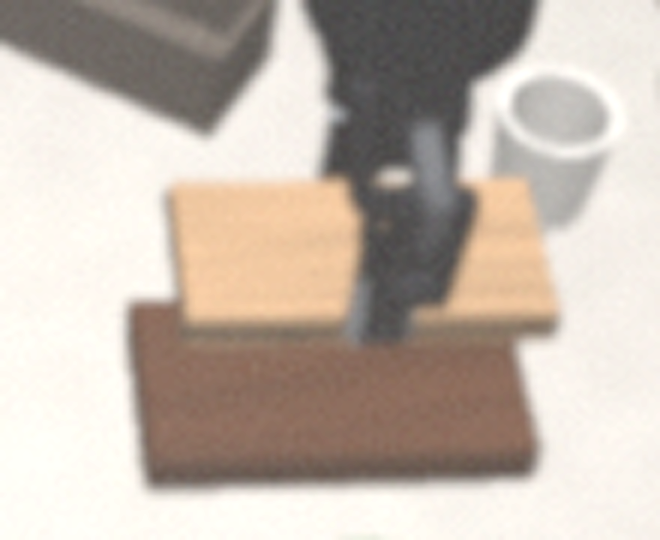

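Request:
apply_moves([
  [[0, 0, 0], [0, 0, -41], -1],
  [[0, 0, 0.15], [17, 50, -41], -1],
  [[0, 0, 0.3], [35, 100, -41], -1],
  [[0, 0, 0.45], [52, 150, -41], -1],
  [[0, 0, 0.605], [66, 188, -41], -1],
])

```text
t: 31.65
position: [0.6024, 0.1827, 0.0792]
ee_rot: [0.0, 0.31, 0.951, 0.0]
ft_force: [0.6, 0.2, -1.1]
gripper_width: 0.0623
```

Request:
apply_moves([
  [[0, 0, 0], [0, 0, 0], -1],
  [[0, 0, 0], [0, 0, 10], -1],
  [[0, 0, 0], [0, 0, 25], -1],
  [[0, 0, 0], [0, 0, 40], -1],
  [[0, 0, 0], [0, 0, 40], -1],
])

```text
t: 32.28
position: [0.6012, 0.1793, 0.036]
ee_rot: [-0.002, 0.308, 0.951, -0.001]
ft_force: [-0.4, 0.2, -0.3]
gripper_width: 0.0626
```

```bash
python3 r.py .6032 .1811 .013 2.516; python3 ov.py e4 lid_long .6032 .1811 -.6255 .072
```

```text
turn [-0.0037 -0.0028 -0.0008] shift [-0.6  2.7 23. ] pos [0.6012 0.1793 0.036 ] j [ 0.29  0.54 -0.14  0.9  -0.    0.92] F [-0.4  0.2 -0.3] w 0.0626 t 32.27
```

View pics/e4_side.png

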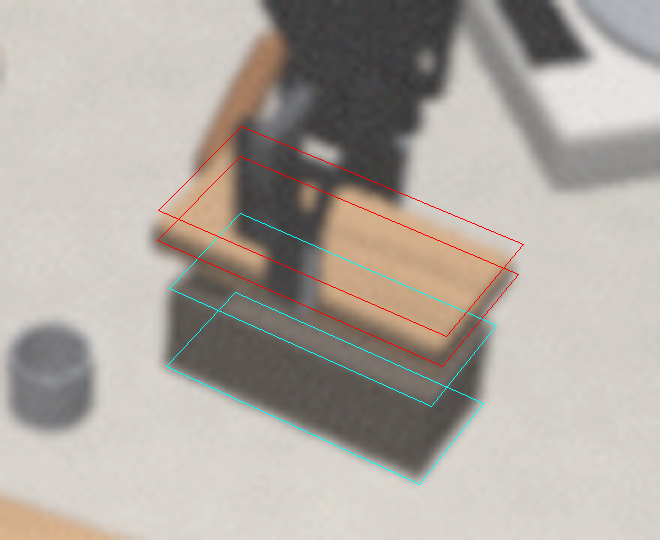

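View pics/e4_top.png

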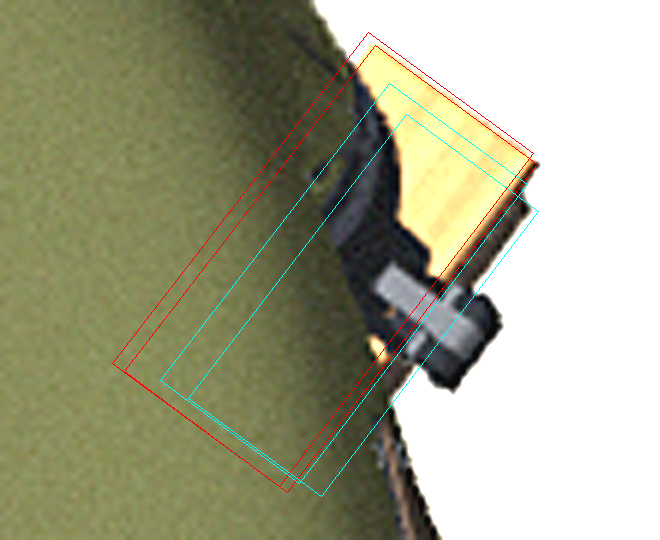

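Request:
apply_moves([
  [[0, 0, 0], [0, 1.5, 6], -1],
  [[0, 0, 0], [0, 1.5, 12], -1],
  [[0, 0, 0], [0, 1.5, 17], -1],
  [[0, 0, 0], [0, 1.5, 18], -1],
  [[0, 0, 0], [0, 1.5, 18], -1],
])

```text
t: 33.0
position: [0.6038, 0.1819, 0.0204]
ee_rot: [-0.0, 0.308, 0.952, -0.0]
ft_force: [0.1, -0.1, -1.8]
gripper_width: 0.0624
```

```bash
python3 r.py .6032 .1811 .013 2.516; python3 ov.py e5 lid_long .6032 .1811 -.6255 .050
```

```text
turn [-0.0001 -0.      0.0004] shift [ 0.  -1.   7.4] pos [0.6038 0.1819 0.0204] j [ 0.29  0.55 -0.16  0.86 -0.    0.92] F [ 0.1 -0.1 -1.8] w 0.0624 t 33.0
```

View pics/e5_side.png

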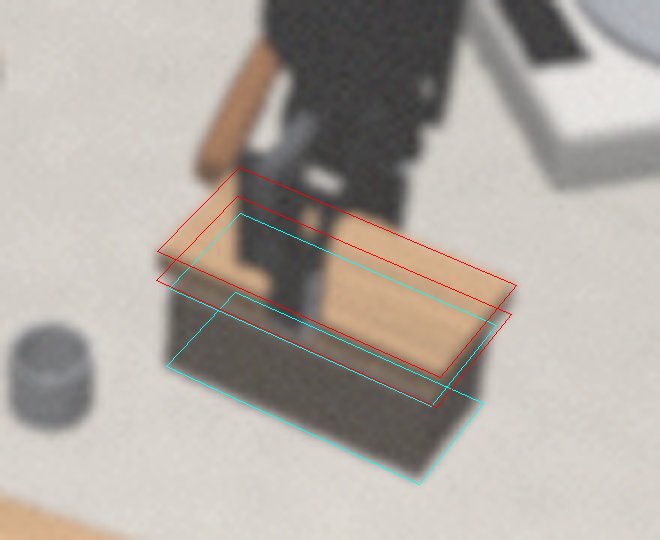

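View pics/e5_top.png

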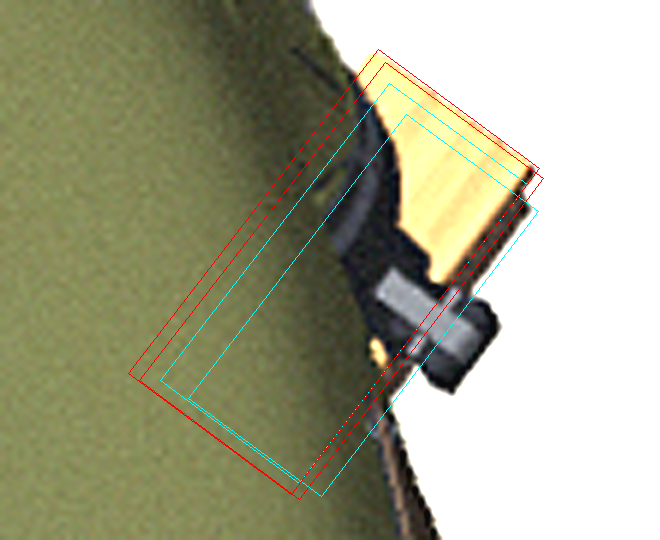

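Request:
apply_moves([
  [[0, 0, 0], [0, -0.5, 2], -1],
  [[0, 0, 0], [0, -0.5, 4], -1],
  [[0, 0, 0], [0, -0.5, 6], -1],
  [[0, 0, 0], [0, -0.5, 6], -1],
  [[0, 0, 0], [0, -0.5, 6], -1],
])

```text
t: 33.72
position: [0.6036, 0.1815, 0.0145]
ee_rot: [-0.0, 0.308, 0.952, -0.0]
ft_force: [-0.1, 0.6, -0.9]
gripper_width: 0.0628
```

Request:
apply_moves([
  [[0, 0, 0], [0, 0, 0.5], -1],
  [[0, 0, 0], [0, 0, 1], -1],
  [[0, 0, 0], [0, 0, 1.5], -1],
  [[0, 0, 0], [0, 0, 1.5], -1],
  [[0, 0, 0], [0, 0, 1.5], -1],
])

```text
t: 34.35
position: [0.6037, 0.1815, 0.0139]
ee_rot: [0.0, 0.308, 0.952, 0.0]
ft_force: [-1.2, -0.0, 5.6]
gripper_width: 0.0623
```

Contact; release, rise, and retract clear of the views.

Request:
apply_moves([
  [[0, 0, 0], [0, 0, 0], 1],
  [[0, 0, 0], [0, 0, 0], 1],
  [[0, 0, 0], [0, 0, 0], 1],
  [[0, 0, 0], [0, 0, -40], 1],
  [[0, 0, 0], [0, 0, -90], 1],
])

```text
t: 34.98
position: [0.6022, 0.181, 0.1023]
ee_rot: [-0.002, 0.308, 0.952, -0.001]
ft_force: [0.9, 0.0, 0.6]
gripper_width: 0.0855
```

```bash
python3 r.py .30 -.42 .15 2.516
```

```text
turn [-0.003  -0.0023  0.0003] shift [-106.7 -664.4  -45.9] pos [0.6022 0.181  0.1023] j [ 0.29  0.49 -0.04  1.05 -0.    0.92] F [0.9 0.  0.6] w 0.0855 t 34.98
```

Request:
apply_moves([
  [[0, 0, 0], [0, 0, -46], 1],
  [[0, 0, 0], [-20, -120, -46], 1],
  [[0, 0, 0], [-107, -664, -46], 1],
  [[0, 0, 0], [-107, -664, -46], 1],
  [[0, 0, 0], [-107, -664, -46], 1],
])

```text
t: 35.6
position: [0.4906, -0.0436, 0.149]
ee_rot: [0.0, 0.307, 0.952, -0.0]
ft_force: [0.8, -1.5, 0.6]
gripper_width: 0.0854
```

```bash
python3 r.py .30 -.42 .15 2.516
```

```text
turn [0.0001 0.0008 0.0009] shift [ -65.5 -416.8   -1. ] pos [ 0.4906 -0.0436  0.149 ] j [-0.09  0.23 -0.31  1.03 -0.    0.54] F [ 0.8 -1.5  0.6] w 0.0854 t 35.6
```

Request:
apply_moves([
  [[0, 0, 0], [-65, -416, 0], 1],
  [[0, 0, 0], [-65, -416, 0], 1],
  [[0, 0, 0], [-65, -416, 0], 1],
  [[0, 0, 0], [-65, -416, 0], 1],
  [[0, 0, 0], [-65, -416, 0], 1],
])

```text
t: 36.22
position: [0.3489, -0.3224, 0.1492]
ee_rot: [0.001, 0.308, 0.952, -0.0]
ft_force: [0.1, -1.1, -0.2]
gripper_width: 0.0851
```

Request:
apply_moves([
  [[0, 0, 0], [-20, -120, 0], 1],
  [[0, 0, 0], [-20, -120, 0], 1],
  [[0, 0, 0], [-20, -120, 0], 1],
  [[0, 0, 0], [-20, -120, 0], 1],
  [[0, 0, 0], [-20, -120, 0], 1],
])

```text
t: 36.85
position: [0.2964, -0.4282, 0.1489]
ee_rot: [-0.0, 0.307, 0.952, 0.0]
ft_force: [0.6, -0.2, 0.3]
gripper_width: 0.0854
```

```bash
python3 r.py .30 -.42 .15 2.516
python3 - <<'E'
from h import *
pot={'lid_long':(.6032,.1811,-.6255,.045),'lid_oblong':(.464,.026,-.502,.052),'lid_square':(.649,-.2524,.139,.060),'lid_round':(.443,.3116,0,.062)}
V={c:optics.grab_frame(c) for c in P}
for n,p in pot.items():
    M={}
    for c in P:
        pr=proj(c,[p[0],p[1],p[3]+.01])[0]
        for r in seen(c,n):
            if np.hypot(*(pr-r[1]))<12 and c not in M: M[c]=r[3].astype(float)
    for k in [[c] for c in M]+[list(M)]:
        f=fit(n,{c:M[c] for c in k},p[:2],p[3]); print(n,k,np.round(f,4),'off mm',np.round((np.array(f[:2])-p[:2])*1000,1))
for c in P:
    for n,p in pot.items():
        X=pts(n,*p[:3],p[3]); cv2.polylines(V[c],[np.round(proj(c,X[len(X)//2:])).astype(int)],True,(0,0,255),1)
cv2.imwrite('pics/f_top.png',cv2.resize(V['top'][80:280,100:460],None,fx=2.2,fy=2.2))
cv2.imwrite('pics/f_side.png',cv2.resize(V['side'][130:400,180:430],None,fx=2.2,fy=2.2))
E
```

```text
turn [ 0.0006 -0.0007  0.0021] shift [ 1.8  8.7 -1.1] pos [ 0.2964 -0.4282  0.1489] j [-0.97  0.28 -0.24  1.05  0.   -0.34] F [ 0.6 -0.2  0.3] w 0.0854 t 36.85
lid_long ['top'] [ 0.6032  0.1819 -0.6166  0.0382] off mm [0.  0.8]
lid_long ['side'] [ 0.6032  0.183  -0.6028  0.1155] off mm [-0.   1.9]
lid_long ['top', 'side'] [ 0.6031  0.182  -0.6167  0.0776] off mm [-0.1  0.9]
lid_oblong ['top'] [ 0.4636  0.0265 -0.4567  0.0897] off mm [-0.4  0.5]
lid_oblong ['side'] [ 0.4637  0.0259 -0.4779  0.0922] off mm [-0.3 -0.1]
lid_oblong ['top', 'side'] [ 0.4631  0.0261 -0.4653  0.0917] off mm [-0.9  0.1]
lid_square ['top'] [ 0.6499 -0.2526  0.1376  0.1107] off mm [ 0.9 -0.2]
lid_square ['side'] [ 0.6499 -0.2531  0.1133  0.1061] off mm [ 0.9 -0.7]
lid_square ['top', 'side'] [ 0.6502 -0.2532  0.1115  0.1089] off mm [ 1.2 -0.8]
lid_round ['top'] [ 0.4454  0.3112 -0.0878  0.1958] off mm [ 2.4 -0.4]
lid_round ['side'] [0.4432 0.3132 0.0822 0.1501] off mm [0.2 1.6]
lid_round ['top', 'side'] [0.4432 0.312  0.0816 0.1745] off mm [0.2 0.4]
```

View pics/f_top.png

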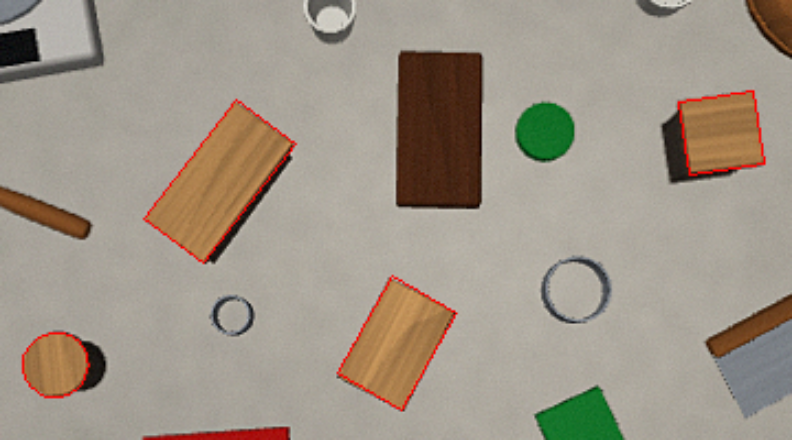

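View pics/f_side.png

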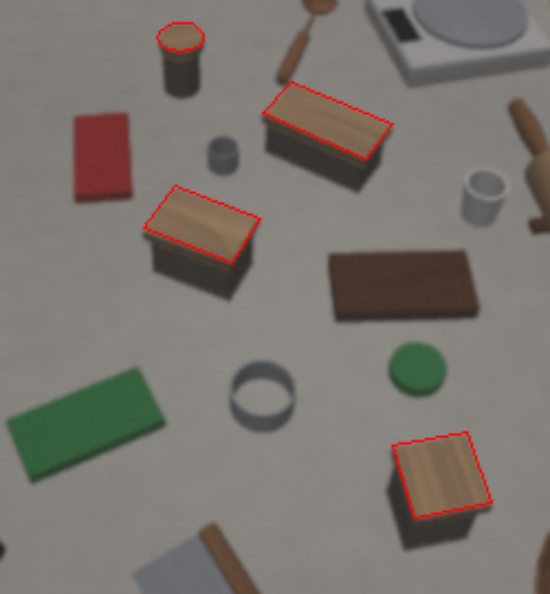

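All four lids show squarely on their pots in both views, matching the predicted outlines.

```bash
python3 -c "
from cell import manip
print(manip.hand_in())"
```

```text
the job is handed in; nothing more can be done
None
```

I took the stack apart from the top down and put each of the four lids on its own pot. The job was handed in at about 37 s of the 109 s allowed; it reports no verdict.

**Last checks (both cameras):**
- **Centring:** every lid is within about 2.5 mm of its pot's starting position. The allowance is 10 mm.
- **Squareness:** the long, oblong and square lids are within about 0.05 rad of square. The allowance is 0.15 rad.
- **Pots:** both views show all pots upright where they started. The green and red look-alikes and the other kitchen things were not touched.
- **Release:** the gripper is open and parked clear of everything, and contact force when placing stayed below about 10 N.

**What disagreed:**
- **Finger length:** the real fingertips ended about 30 mm short of the reported TCP (fingers shut). My first grasp closed on air above the round lid. I corrected the height from the side picture and used that for the other lids.
- **Round lid:** the two cameras differ by about 2 mm on where it sits.
- **Oblong and square lids:** their yaw readings vary by a few hundredths of a radian.

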